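# Drift a stuck reducing sleeve out of a centrifuge tube carrier

### The job

A blue reducing sleeve is stuck inside the metal centrifuge tube carrier that is clamped upside down on the knock-out stand. Take the drift rod that leans in the glass beaker, feel its tip into the drain hole beside the pip on top of the carrier without leaning hard on the metal, and push the sleeve down and out so that it drops into the stand's catch tray. Then draw the rod out, stand it back in the beaker tip down and let go, leaving the beaker upright in its place and the specimen cup and the dropper vial undisturbed.

Things in the scene. Friction and masses are not known exactly. Their poses are not given: they have to be found in the camera images.
- drift_rod: loose drift rod, 130 mm long, 50 g: steel shank 8 mm across with chamfered flat tip (0 to 95 mm), round green knob 20 mm across (95 to 130 mm). Origin at the tip, own z runs from the tip along the rod to the knob. At the start it leans about 32 degrees in the beaker, tip in the bottom corner, shank on the opposite rim, knob outside above the rim, leaning within 75 degrees of towards the robot
- beaker: clear glass beaker, loose, light, open at the top: 50 mm across outside, about 43 mm inside, 67 mm high, inner floor 3 mm above the counter. Origin at the centre of its underside, z up
- stand: grey knock-out stand, fixed: catch tray 92 x 104 mm (own x, y) with 10 mm lip, two posts at y = +-41 mm, bridge plate 60 x 100 mm, underside 60 mm and top 68 mm up. On it a round metal tube carrier is clamped mouth down: 41 mm across (flange 58 mm), flat top 120 mm above the counter. Clamp nuts at y = +-41 mm reach 90 mm up. Origin at the centre of the underside, z up
- carrier_top (a point): centre of the carrier's flat top, 120 mm up, where a pip 4 mm across stands 3 mm proud; axes as the stand's. The one drain hole, 10 mm across, sharp-edged, through a 6 mm floor, has its centre 8 mm from here, in a direction that differs each time (the carrier was clamped any way round): see it or feel for it. Below the floor the bore, 30 mm across, runs 46 mm down and on through the plate
- tray_floor (a point): centre of the catch tray's floor, 10 mm above the counter, axes as the stand's. The free height from here to the underside of the plate is 50 mm
- sleeve: blue plastic sleeve, 28 mm across, 34 mm long, 20 g, upper end closed, its top 16 to 23 mm below the carrier's top at the start. Two spring tongues near the bore's mouth grip it: it moves down only when pushed with about 4 to 15 N, and falls free once a rod tip pushing it stands 46 to 52 mm below the carrier's top. Origin at the centre of its lower end, z along its axis, up at the start
- sleeve_mid (a point): middle of the sleeve, 17 mm above its origin along its axis
- specimen_cup: bystander: white lidded specimen cup, loose, 49 mm across, 55 mm high, origin at the centre of its underside, z up
- dropper_vial: bystander: small dropper vial with white cap, loose, 26 mm across, 58 mm high, origin at the centre of its underside, z up
- rod_knob (a point): middle of the rod's green knob, 112.5 mm from the tip along the rod
Mind the look-alikes: they are no part of the job. Of the things that look like the beaker, the smaller one is meant.

How it is judged (in metres and radians):
On the way, in this order (a step that is already met when the one before it is completed fails the run):
1. the rod's tip is in the drain hole, at least 8 mm below the carrier's top (horizontal distance between drift_rod and carrier_top below 0.013 m and z of drift_rod in the frame of carrier_top below -0.008 m), for 0.1 s.
2. the sleeve is out of the carrier, in the catch tray below, while the rod is still through the bore (z of sleeve_mid in the frame of tray_floor below 0.03 m and x of sleeve_mid in the frame of tray_floor between -0.042 and 0.042 m and y of sleeve_mid in the frame of tray_floor between -0.048 and 0.048 m and horizontal distance between drift_rod and carrier_top below 0.013 m and z of drift_rod in the frame of carrier_top below -0.035 m), for 0.1 s.
At the end, for the whole second after the job is handed in: The sleeve lies or stands at rest in the catch tray (its middle under 30 mm above the tray floor, inside the lip). The rod stands or leans at rest in the beaker, tip on its floor (under 15 mm up), knob above the rim. The beaker is upright within 0.12 rad and within 50 mm of where it stood (z of sleeve_mid in the frame of tray_floor below 0.03 m and x of sleeve_mid in the frame of tray_floor between -0.042 and 0.042 m and y of sleeve_mid in the frame of tray_floor between -0.048 and 0.048 m and linear speed of each of sleeve, drift_rod below 0.02 m/s and horizontal distance between drift_rod and beaker below 0.025 m and z of drift_rod in the frame of beaker between -0.002 and 0.015 m and z of rod_knob in the frame of beaker above 0.06 m and angle between beaker's own z axis and vertical below 0.12 rad and distance of beaker from where it was at the start of the episode below 0.05 m); the robot touches nothing.
It fails at once if the rod is pressed or knocked on the carrier or stand with more than 40 N (contact force between drift_rod and stand above 40 N).
It fails at once if the rod pushes on the sleeve with more than 40 N (contact force between drift_rod and sleeve above 40 N).
It fails at once if the beaker is tipped by more than 0.45 rad or lifted off the counter by more than 20 mm (angle between beaker's own z axis and vertical above 0.45 rad or height (world z) of beaker above 0.02 m).
It fails at once if the specimen cup or the dropper vial is shifted by more than 25 mm or tipped by more than 0.4 rad (distance of any of specimen_cup, dropper_vial from where it was at the start of the episode above 0.025 m or angle between any of specimen_cup, dropper_vial's own z axis and vertical above 0.4 rad).
It also fails if it takes over 72 s, if anything falls off the work surface, if the arm or the gripper's body presses on something with over 40 N, if the wrist force passes 120 N, or if a joint passes its speed limit or range.

### The arm

A 6-joint arm with a two-finger parallel gripper is mounted at the origin on a cart in front of the work surface, level with it; the furniture and walls round the work are solid. World frame = base frame: x ahead of the robot, y to its left, z up, the work surface at z = 0. Lengths are in m, angles in degrees, forces in N, time in s.
With the tool pointing down it reaches from about 0.25 to 0.8 m from the base axis. Payload 3.9 kg.
Tool frame: the origin (TCP) lies midway between the tips of the shut fingers; the grasp point (between the pads) lies ctrl.grasp_offset behind it (ctrl.grasp_offset is the distance from the TCP to the grasp point, in m); y points along the fingers, z is the direction in which the jaws open and shut, and the axes are right-handed (so a half turn about y gives the same grasp; the last joint's range is limited). The gripper opens to 85 mm and grips with 20 to 120 N. Pads are 22 mm wide; open, the fingers measure 114 mm over their backs; the gripper's body (76 mm by 85 mm) begins 54 mm behind the grasp point. The pads swing forward as they close: fully open they stand 13 mm farther back than shut.
Start: joints at [-66.578, 14.897, -7.913, 67.191, 0, 90], TCP at [0.209, -0.482, 0.231] pointing down, gripper open.
Joint ranges: [-159.42, 159.42], [-47.68, 98.78], [-73.54, 78.23], [-108.79, 121.32], [-90, 84.71], [-180, 180]. Speed limits (degrees/s): [147.25, 147.25, 180, 180, 180, 180].

### API

Orientations are given as a 3x3 rotation matrix whose columns are the frame's x, y, z axes.
In Python, from plant import ctrl gives the robot as it stands.
- The arm moves only by the tool apply_moves, never from a script. Its arguments are lists of equal length, an entry for each row: "translation": the shift along the tool's x, y, z in m, a list of three; "rot": the turn, a rotation vector about the tool's x, y, z in degrees, a list of three; "jaw": the closure, from 0 (fully open) to 1 (shut). In form: {"translation": [[x, y, z], ...], "rot": [[ax, ay, az], ...], "jaw": [jaw, ...]}. A call has 1 to 5 rows; each row shifts and turns the commanded pose from where the row before left it, along the tool's axes as they then stand; what a row does not reach is not made up. A row lasts 1/12 s, in which the tool goes at most 41.7 mm and 7.16 degrees, less where a joint would pass 70% of its speed; a pose out of reach is approached as far as the arm can. A call with a gripper value outside its range is refused whole. The fingers move at their own pace and stop on an object; the grip force is fixed at half the most. Time passes only in rows, so rows that do not move let the fingers close. It gives the time, the measured TCP pose, the force and the opening at its end, in the units of the state.
- ctrl.get_obs(): the state, without advancing time (a new reading comes with each control period).
- ctrl.read_camera(name): name is "side" or "top"; returns the picture (480x640x3 uint8, red, green, blue); there is no depth.
- ctrl.camera_params(name): a dict with "fx", "fy", "cx", "cy" (pixels), "view" (4x4, takes a point from world to camera coordinates). Camera axes: x right, y up, looking along -z (the intrinsics and any distortion apply to the point x, -y, -z); pixel columns grow to the right and rows downward; lengths in m; the calibration is good to about 2 mm. A picture is of the moment at which its call begins. camera_params takes no time and is no camera call.
- ctrl.sign_off(): hands the job in, once; it reports no verdict.
Trained networks look in the newest picture that a camera, given by its name, has taken for a name from the list of things; names that differ only in an ending like _2 or _b are one class to them, and where a whole thing is asked for, a point or a joint stands for the part that bears it (a point fixed in the world has none). Each returns a list of dicts, best first, with "score" (0 to 1); they miss things now and then, are a little off and sometimes report something else, mostly with a low value. They report only what shows in the picture. A call takes as long as a camera call. They do not tell look-alikes from the thing itself.
- ctrl.search_frame(camera, name): "extent" ([left, top, right, bottom] as shares, 0 to 1, of the picture: columns of its width, rows of its height, round what is visible of it).
- ctrl.trace(camera, name): "pixels" (480x640 bool, what is visible of it) and "extent" ([left, top, right, bottom] as shares, 0 to 1, of the picture: columns of its width, rows of its height, round what is visible of it).
- ctrl.pinpoint(camera, name): "position" ([column, row] as shares, 0 to 1, of the picture: columns of its width, rows of its height: a listed point, or the origin of a listed thing).
The state is a dict: "time_s": time; "qpos": joint angles; "qd": joint speeds; "tau": joint torques, N m; "tcp_pos": TCP position; "ee_rot": TCP orientation; "force": force on the tool from outside, world axes, zero at the start; "torque": the same for the moment, N m; "grip_width": finger opening in m.
Only numpy, scipy, OpenCV 4.12 (cv2) and the standard library are available. Lean on these libraries where they do the work, as an engineer would, in place of code of your own. Each camera call takes 0.05 s, during which the arm holds its last target.

## Working session

There is one attempt and no reset: what is moved stays moved. The work goes in short steps, Python scripts to look and compute and a tool call to move; the robot and the scene stay as the last step left them, time stands still between calls to the robot, and variables do not carry over. Pictures are saved under pics/ and viewed, and the job is handed in when it is done.

Besides the shell and the picture viewer there is one more tool, called after "Call:" by a JSON object that holds its "method" and its "body", one argument or row to a line. apply_moves: Moves the arm, as the interface text tells. Its arguments: {"type":"object","properties":{"translation":{"type":"array"},"rot":{"type":"array"},"jaw":{"type":"array"}},"required":["translation","rot","jaw"]}

```bash
ls; mkdir -p pics
python3 - <<'E'
from plant import ctrl
import cv2,numpy as np
np.set_printoptions(precision=4,suppress=True)
print(ctrl.get_obs()); print(ctrl.grasp_offset)
for n in ("side","top"):
    im=ctrl.read_camera(n); cv2.imwrite(f"pics/{n}0.png",im[:,:,::-1])
    p=ctrl.camera_params(n); print(n,p)
E
```

```text
pics
{'time_s': 0.0, 'qpos': array([-66.5776,  14.9358,  -7.9854,  67.1925,   0.0008,  90.0001]), 'qd': array([-0.09  , -0.0582, -0.0562,  0.0084, -0.06  ,  0.0271]), 'tau': array([  0.0003, -40.568 ,  25.3923,   0.0186,   0.0001,  -0.    ]), 'tcp_pos': array([ 0.2084, -0.4811,  0.2305]), 'ee_rot': array([[-0.9176, -0.0008,  0.3975],
       [-0.3975,  0.0018, -0.9176],
       [-0.    , -1.    , -0.002 ]]), 'force': array([ 0.4604, -0.3367, -0.3471]), 'torque': array([-0.0133,  0.0304, -0.0305]), 'grip_width': 0.0850080990525958}
0.0187
side {'fx': 553.1952171581814, 'fy': 553.1952171581814, 'cx': 319.39011599546745, 'cy': 245.00285489245104, 'view': array([[-0.9866, -0.163 , -0.0104,  0.4606],
       [ 0.0769, -0.5199,  0.8507, -0.1005],
       [-0.1441,  0.8385,  0.5255, -0.9335],
       [ 0.    ,  0.    ,  0.    ,  1.    ]])}
top {'fx': 624.5219600020087, 'fy': 624.5219600020087, 'cx': 320.4982811249951, 'cy': 246.49927208698264, 'view': array([[ 0.016 , -0.9996,  0.0232,  0.0102],
       [ 0.9839,  0.0198,  0.1774, -0.4505],
       [-0.1778,  0.02  ,  0.9839, -1.0502],
       [ 0.    ,  0.    ,  0.    ,  1.    ]])}
```

View pics/side0.png

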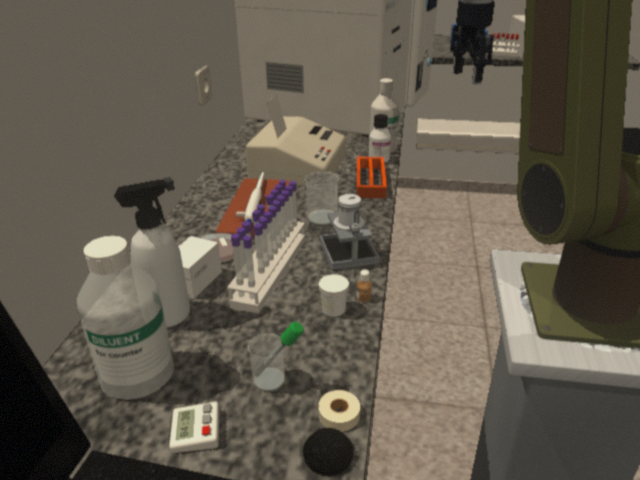

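View pics/top0.png

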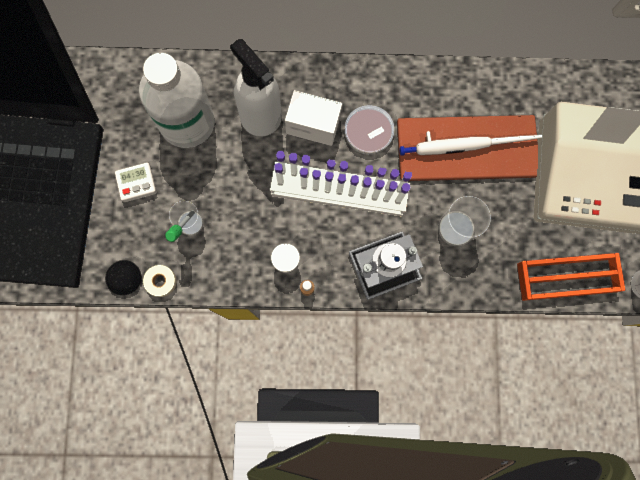

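Run:
```python
from plant import ctrl
import numpy as np
for c in ("side","top"):
    for n in ("drift_rod","beaker","stand","specimen_cup","dropper_vial","sleeve"):
        for d in ctrl.search_frame(c,n): 
            e=np.array(d["extent"])*[640,480,640,480]; print(c,n,"%.2f"%d["score"],e.round(1))
    for n in ("drift_rod","rod_knob","beaker","carrier_top","stand","tray_floor"):
        for d in ctrl.pinpoint(c,n):
            print(c,"pt",n,"%.2f"%d["score"],(np.array(d["position"])*[640,480]).round(1))
```

```text
side drift_rod 0.74 [269.9 320.2 303.9 359. ]
side beaker 0.66 [303.4 169.9 337.2 225.6]
side beaker 0.64 [249.5 333.7 284.  390.9]
side stand 0.93 [320.9 193.9 378.1 269.3]
side specimen_cup 0.86 [318.8 275.6 349.4 317.4]
side dropper_vial 0.86 [355.  270.3 370.  303.8]
side pt rod_knob 0.94 [293.  333.6]
side pt beaker 0.80 [322.  219.4]
side pt beaker 0.69 [269.5 381.5]
side pt carrier_top 0.86 [344.6 200.1]
side pt stand 0.75 [348.4 251.6]
side pt tray_floor 0.59 [348.9 247.3]
top drift_rod 0.80 [164.7 207.3 190.9 243.9]
top beaker 0.91 [169.1 198.3 206.5 233.9]
top beaker 0.72 [438.5 195.7 491.1 248.5]
top stand 0.72 [349.7 231.7 420.2 303.2]
top stand 0.49 [165.  210.4 194.5 242.3]
top specimen_cup 0.93 [274.1 242.6 298.  273.9]
top specimen_cup 0.30 [301.1 279.4 314.  297.9]
top specimen_cup 0.26 [351.4 232.6 421.2 300.8]
top dropper_vial 0.48 [300.4 281.1 318.2 301.4]
top pt drift_rod 0.88 [192.9 208.9]
top pt drift_rod 0.62 [393.6 255.9]
top pt rod_knob 0.53 [168.7 232.4]
top pt beaker 0.76 [454.9 227.8]
top pt beaker 0.59 [190.  221.7]
top pt carrier_top 0.91 [397.7 254.8]
top pt stand 0.73 [384.6 267.3]
top pt tray_floor 0.64 [382.1 264.8]
```

Beaker candidates: the small one at top (188,216), which holds the rod, and the larger, empty one at top (465,222). The only rod is the one with the green knob at (173,233). I'll check both crops and triangulate.

```bash
cat > h.py <<'E'
import numpy as np,cv2
from plant import ctrl
np.set_printoptions(precision=4,suppress=True)
P={n:ctrl.camera_params(n) for n in("side","top")}
def proj(n,X):
    p=P[n];X=np.atleast_2d(X);c=X@p["view"][:3,:3].T+p["view"][:3,3]
    return np.c_[p["fx"]*c[:,0]/-c[:,2]+p["cx"],p["fy"]*-c[:,1]/-c[:,2]+p["cy"]]
def ray(n,u,v):
    p=P[n];d=np.array([(u-p["cx"])/p["fx"],-(v-p["cy"])/p["fy"],-1.]);R=p["view"][:3,:3]
    return -R.T@p["view"][:3,3],R.T@d
def atz(n,u,v,z):
    o,d=ray(n,u,v);return o+d*(z-o[2])/d[2]
def tri(us,ut):
    A=[];b=[]
    for n,u in(("side",us),("top",ut)):
        o,d=ray(n,*u);d=d/np.linalg.norm(d);M=np.eye(3)-np.outer(d,d);A.append(M);b.append(M@o)
    A=np.vstack(A);b=np.hstack(b);x=np.linalg.lstsq(A,b,rcond=None)[0];return x,np.linalg.norm(A@x-b)
def crop(n,im,x0,y0,x1,y1,f,name):
    c=cv2.resize(im[y0:y1,x0:x1,::-1],None,fx=f,fy=f,interpolation=cv2.INTER_CUBIC);cv2.imwrite(name,c)
E
python3 - <<'E'
from h import *
s=cv2.imread("pics/side0.png")[:,:,::-1];t=cv2.imread("pics/top0.png")[:,:,::-1]
a=cv2.resize(s[310:400,235:325,::-1],(390,390),interpolation=cv2.INTER_CUBIC)
b=cv2.resize(t[190:250,155:215,::-1],(390,390),interpolation=cv2.INTER_CUBIC)
cv2.imwrite("pics/c1.png",np.hstack([a,b]))
a=cv2.resize(s[185:275,310:400,::-1],(390,390),interpolation=cv2.INTER_CUBIC)
b=cv2.resize(t[225:305,345:425,::-1],(390,390),interpolation=cv2.INTER_CUBIC)
cv2.imwrite("pics/c2.png",np.hstack([a,b]))
print("carrier",tri((344.6,200.1),(397.7,254.8)), "knob",tri((293,333.6),(170.5,232.5)))
print("beaker top",atz("top",190,221.7,0),"side",atz("side",269.5,381.5,0))
print("tall",atz("top",454.9,227.8,0))
print("stand",atz("top",384.6,267.3,0),atz("side",348.4,251.6,0))
E
```

```text
carrier (array([ 0.4311, -0.1064,  0.111 ]), np.float64(0.006820329620792211)) knob (array([0.4569, 0.266 , 0.1035]), np.float64(0.0002602837951994563))
beaker top [0.4984 0.2551 0.    ] side [0.497  0.2555 0.    ]
tall [ 0.4972 -0.228   0.    ]
stand [ 0.4216 -0.0988  0.    ] [ 0.4267 -0.1053  0.    ]
```

View pics/c1.png

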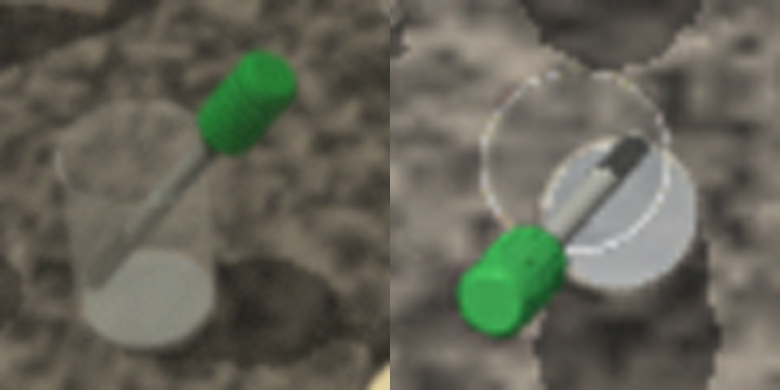

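View pics/c2.png

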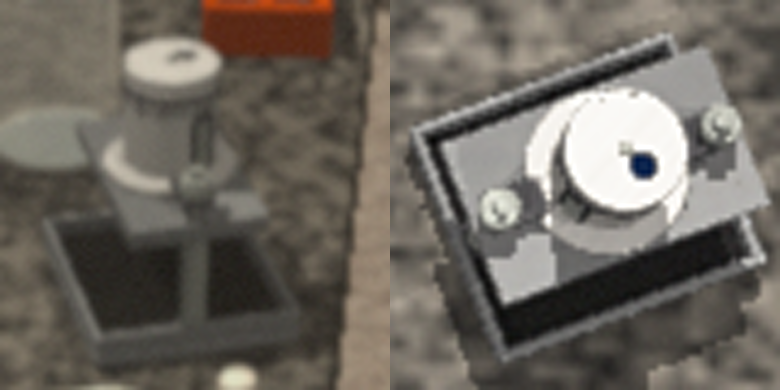

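Crop 1 confirms that the small beaker holds the green-knobbed rod, with the knob towards the robot and a bit to the left. Crop 2 shows the carrier disc centre at top px (393.6,255.8) and the drain hole (blue seen through it) at about (397,259), which is side px (352,198). Next I'll fit the poses.

```bash
cat > fit.py <<'E'
from h import *
from scipy.optimize import least_squares
s=cv2.imread("pics/side0.png")[:,:,::-1];t=cv2.imread("pics/top0.png")[:,:,::-1]
obs=[("top",170.4,236.2,.130),("top",193.5,212.3,0.002),("side",297.8,327.3,.130),("side",286.2,342.3,.095),("side",257.4,374.6,0.002)]
def f(q):
    az,le=q[3:5];d=np.array([np.sin(le)*np.cos(az),np.sin(le)*np.sin(az),np.cos(le)]);r=[]
    for n,u,v,l in obs:
        r+=list(proj(n,q[:3]+d*l)[0]-[u,v])
    return np.array(r)
r=least_squares(f,[.5,.25,.005,2.5,.56]);print("rod",r.x,np.degrees(r.x[3:]),"res",r.fun.round(1))
# circle gradient fits
def circ(img,n,z,R,x0,y0,rng=.008,sgn=0,dark=False):
    g=cv2.GaussianBlur(cv2.cvtColor(img,cv2.COLOR_RGB2GRAY).astype(np.float32),(0,0),.7)
    a=np.linspace(0,2*np.pi,72,endpoint=False);best=None
    for dx in np.arange(-rng,rng+1e-9,.0005):
        for dy in np.arange(-rng,rng+1e-9,.0005):
            v=0
            I=[]
            for rr in(R-.0015,R+.0015):
                X=np.c_[x0+dx+rr*np.cos(a),y0+dy+rr*np.sin(a),np.full(72,z)];p=proj(n,X).astype(np.float32)
                I.append(cv2.remap(g,p[:,0:1],p[:,1:2],cv2.INTER_LINEAR).ravel())
            v=np.mean(np.clip((I[0]-I[1])*(-1 if dark else 1),0,40))
            if best is None or v>best[0]:best=(v,x0+dx,y0+dy)
    return best
for n,im in(("top",t),("side",s)):
    print(n,"disc",circ(im,n,.12,.0205,.432,-.104))
print("disc centre px", atz("top",393.6,255.8,.12),atz("side",349.7,199.8,.12))
print("hole", atz("top",396.9,258.8,.12),atz("side",352.0,198.2,.12))
print("cam pos",ray("top",0,0)[0],ray("side",0,0)[0])
# green mask
for n,im in(("top",t),("side",s)):
    h=cv2.cvtColor(im,cv2.COLOR_RGB2HSV);m=(h[...,0]>50)&(h[...,0]<75)&(h[...,1]>150)&(h[...,2]>60)
    if n=="top": m[:, 215:]=0
    else: m[:310]=0;m[:,:230]=0;m[:,330:]=0
    ys,xs=np.nonzero(m);print(n,"green",len(xs),xs.mean(),ys.mean(),xs.min(),xs.max(),ys.min(),ys.max())
E
python3 fit.py
```

```text
rod [0.5169 0.2488 0.002  2.9187 0.5557] [167.2277  31.8404] res [-0.1 -0.5  0.  -0.4  0.4  0.5  0.  -0.6  0.3  0.3]
top disc (np.float32(34.441612), np.float64(0.4245), np.float64(-0.09849999999999998))
side disc (np.float32(33.61479), np.float64(0.426), np.float64(-0.09799999999999998))
disc centre px [ 0.4229 -0.0984  0.12  ] [ 0.4249 -0.0928  0.12  ]
hole [ 0.4181 -0.1038  0.12  ] [ 0.4215 -0.0997  0.12  ]
cam pos [0.2564 0.0401 1.1129] [0.3276 0.8056 0.5808]
top green 170 173.12941176470588 232.74705882352941 166 181 225 241
side green 239 291.06694560669456 332.3765690376569 282 302 323 343
```

Call:
{"method": "apply_moves", "body": {
  "translation": [
    [-0.0235, 0, -0.0302],
    [-0.0235, 0, -0.0302],
    [-0.0235, 0, -0.0302],
    [-0.0235, 0, -0.0302],
    [-0.0235, 0, -0.0302]
  ],
  "rot": [
    [0, 0, 0],
    [0, 0, 0],
    [0, 0, 0],
    [0, 0, 0],
    [0, 0, 0]
  ],
  "jaw": [0, 0, 0, 0, 0]
}}

```text
time_s: 1.72
tcp_pos: [0.2565, -0.2949, 0.2313]
ee_rot: [[-0.918, 0.0, 0.397], [-0.397, -0.0, -0.918], [-0.0, -1.0, 0.0]]
force: [1.1, 0.8, -0.2]
grip_width: 0.0855
```

```bash
cat > plan.py <<'E'
from h import *
from scipy.spatial.transform import Rotation as Ro
def unit(v): v=np.array(v,float);return v/np.linalg.norm(v)
def frame(y,z):
    y=unit(y);z=np.array(z,float);z=unit(z-y*(z@y));return np.c_[np.cross(y,z),y,z]
tip=np.array([.5169,.2488,.003]);d=unit([np.sin(.5557)*np.cos(2.9187),np.sin(.5557)*np.sin(2.9187),np.cos(.5557)])
Rg=frame(-d,[-.2215,-.9752,0])
def delta(Pt,Rt):
    o=ctrl.get_obs();R=o["ee_rot"]
    print("t",round(o["time_s"],2),"tcp",o["tcp_pos"],"F",o["force"].round(1),"w",round(o["grip_width"],4),"q",o["qpos"].round(0))
    print(" tool-frame shift(now)",R.T@(Pt-o["tcp_pos"])," (target frame)",Rt.T@(Pt-o["tcp_pos"])," rotvec deg",Ro.from_matrix(R.T@Rt).as_rotvec(degrees=True))
E
python3 - <<'E'
from plan import *
km=tip+.1125*d;print("knobmid",km,"d",d)
delta(km+d*.0713,Rg)
E
```

```text
knobmid [0.459  0.2619 0.0986] d [-0.5145  0.1166  0.8495]
t 1.72 tcp [ 0.2565 -0.2949  0.2313] F [ 1.1  0.8 -0.2] w 0.0855 q [-49.   2. -24.  64.   0. 108.]
 tool-frame shift(now) [-0.3763  0.0722 -0.453 ]  (target frame) [ 0.007   0.0807 -0.5878]  rotvec deg [10.0231 35.2105 30.744 ]
```

Call:
{"method": "apply_moves", "body": {
  "translation": [
    [-0.025, 0, -0.0302],
    [-0.025, 0, -0.0302],
    [-0.025, 0, -0.0302],
    [-0.025, 0, -0.0302],
    [-0.025, 0, -0.0302]
  ],
  "rot": [
    [0, 0, 0],
    [0, 0, 0],
    [0, 0, 0],
    [0, 0, 0],
    [0, 0, 0]
  ],
  "jaw": [0, 0, 0, 0, 0]
}}

```text
time_s: 2.13
tcp_pos: [0.3112, -0.1065, 0.2316]
ee_rot: [[-0.918, 0.001, 0.397], [-0.397, -0.0, -0.918], [-0.001, -1.0, 0.001]]
force: [1.0, -0.0, -0.5]
grip_width: 0.0855
```

Call:
{"method": "apply_moves", "body": {
  "translation": [
    [-0.025, 0, -0.0302],
    [-0.025, 0, -0.0302],
    [-0.025, 0, -0.0302],
    [-0.025, 0, -0.0302],
    [-0.025, 0, -0.0302]
  ],
  "rot": [
    [0, 0, 0],
    [0, 0, 0],
    [0, 0, 0],
    [0, 0, 0],
    [0, 0, 0]
  ],
  "jaw": [0, 0, 0, 0, 0]
}}

```text
time_s: 2.55
tcp_pos: [0.3659, 0.0821, 0.2317]
ee_rot: [[-0.917, 0.001, 0.398], [-0.398, 0.0, -0.917], [-0.001, -1.0, 0.0]]
force: [0.7, -0.5, -0.0]
grip_width: 0.085
```

Call:
{"method": "apply_moves", "body": {
  "translation": [
    [-0.025, 0, -0.0302],
    [-0.025, 0, -0.0302],
    [-0.025, 0, -0.0302],
    [-0.025, 0, -0.0302],
    [-0.025, 0, -0.0302]
  ],
  "rot": [
    [0, 0, 0],
    [0, 0, 0],
    [0, 0, 0],
    [0, 0, 0],
    [0, 0, 0]
  ],
  "jaw": [0, 0, 0, 0, 0]
}}

```text
time_s: 2.97
tcp_pos: [0.437, 0.2329, 0.2322]
ee_rot: [[-0.893, -0.016, 0.45], [-0.451, 0.032, -0.892], [0.0, -0.999, -0.036]]
force: [0.7, -0.0, -0.3]
grip_width: 0.0857
```

Call:
{"method": "apply_moves", "body": {
  "translation": [
    [0, 0, 0],
    [0, 0, 0],
    [0, 0, 0],
    [0, 0, 0],
    [0, 0, 0]
  ],
  "rot": [
    [1.25, 4.4, 3.84],
    [1.25, 4.4, 3.84],
    [1.25, 4.4, 3.84],
    [1.25, 4.4, 3.84],
    [1.25, 4.4, 3.84]
  ],
  "jaw": [0, 0, 0, 0, 0]
}}

```text
time_s: 3.38
tcp_pos: [0.4732, 0.1198, 0.2325]
ee_rot: [[-0.928, 0.298, 0.225], [-0.195, 0.127, -0.972], [-0.318, -0.946, -0.06]]
force: [-0.6, 0.2, 0.6]
grip_width: 0.0854
```

Call:
{"method": "apply_moves", "body": {
  "translation": [
    [0, 0, 0],
    [0, 0, 0],
    [0, 0, 0],
    [0, 0, 0]
  ],
  "rot": [
    [1.25, 4.4, 3.84],
    [1.25, 4.4, 3.84],
    [1.25, 4.4, 3.84],
    [0, 0, 0]
  ],
  "jaw": [0, 0, 0, 0]
}}

```text
time_s: 3.72
tcp_pos: [0.4739, 0.0482, 0.2293]
ee_rot: [[-0.879, 0.47, 0.077], [-0.014, 0.135, -0.991], [-0.476, -0.872, -0.112]]
force: [-2.2, 0.6, -1.0]
grip_width: 0.0851
```

Run:
```python
from plan import *
km=tip+.1125*d
delta(km+d*.0713,Rg)
s=ctrl.read_camera("side");t=ctrl.read_camera("top")
a=cv2.resize(s[230:400,200:370,::-1],(400,400),interpolation=cv2.INTER_CUBIC)
b=cv2.resize(t[150:270,130:250,::-1],(400,400),interpolation=cv2.INTER_CUBIC)
cv2.imwrite("pics/c3.png",np.hstack([a,b]))
```

```text
t 3.72 tcp [0.4739 0.0482 0.2293] F [-2.2  0.6 -1. ] w 0.0851 q [  1.  -9. -43.  28.   7. 180.]
 tool-frame shift(now) [ 0.0757  0.067  -0.216 ]  (target frame) [ 0.1215  0.0072 -0.2051]  rotvec deg [14.1974 11.6439  4.1299]
```

View pics/c3.png

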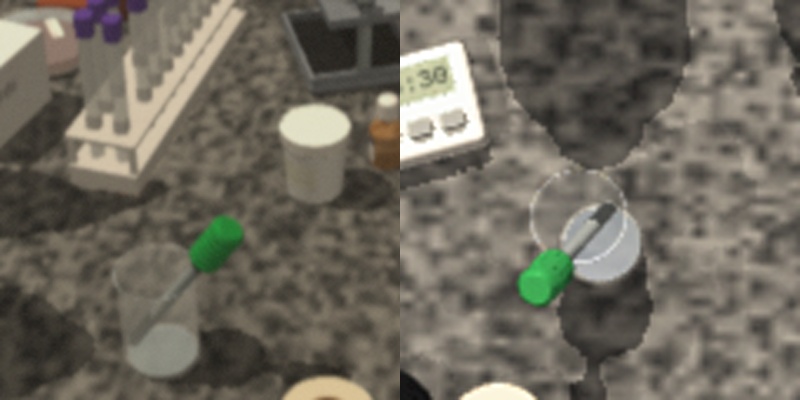

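Joint 6 ran into its +180° limit. I'll use the half-turned equivalent grasp and unwind about tool y the other way.

Call:
{"method": "apply_moves", "body": {
  "translation": [
    [0, 0, 0],
    [0, 0, 0],
    [0, 0, 0],
    [0, 0, 0],
    [0, 0, 0]
  ],
  "rot": [
    [0, -7, 0],
    [0, -7, 0],
    [0, -7, 0],
    [0, -7, 0],
    [0, -7, 0]
  ],
  "jaw": [0, 0, 0, 0, 0]
}}

```text
time_s: 4.23
tcp_pos: [0.4798, 0.0527, 0.2334]
ee_rot: [[-0.665, 0.473, 0.578], [-0.59, 0.141, -0.795], [-0.457, -0.87, 0.186]]
force: [-0.4, 0.3, 0.3]
grip_width: 0.0855
```

Call:
{"method": "apply_moves", "body": {
  "translation": [
    [0, 0, 0],
    [0, 0, 0],
    [0, 0, 0],
    [0, 0, 0],
    [0, 0, 0]
  ],
  "rot": [
    [0, -7, 0],
    [0, -7, 0],
    [0, -7, 0],
    [0, -7, 0],
    [0, -7, 0]
  ],
  "jaw": [0, 0, 0, 0, 0]
}}

```text
time_s: 4.65
tcp_pos: [0.4798, 0.0528, 0.2334]
ee_rot: [[-0.214, 0.473, 0.855], [-0.939, 0.141, -0.313], [-0.268, -0.87, 0.414]]
force: [0.1, 0.9, 0.6]
grip_width: 0.0854
```

```bash
sed -i 's/Rg=frame.*/Rg=frame(-d,[.2215,.9752,0])/' plan.py
python3 - <<'E'
from plan import *
km=tip+.1125*d
delta(km+d*.0713,Rg)
E
```

```text
t 4.65 tcp [0.4798 0.0528 0.2334] F [0.1 0.9 0.6] w 0.0854 q [  1.  -9. -42.  28.   7. 110.]
 tool-frame shift(now) [-0.1721  0.068  -0.1478]  (target frame) [-0.1277  0.0081  0.1993]  rotvec deg [ -5.8328 -96.8927 -15.9549]
```

Call:
{"method": "apply_moves", "body": {
  "translation": [
    [0, 0, 0],
    [0, 0, 0],
    [0, 0, 0],
    [0, 0, 0],
    [0, 0, 0]
  ],
  "rot": [
    [-0.39, -6.46, -1.06],
    [-0.39, -6.46, -1.06],
    [-0.39, -6.46, -1.06],
    [-0.39, -6.46, -1.06],
    [-0.39, -6.46, -1.06]
  ],
  "jaw": [0, 0, 0, 0, 0]
}}

```text
time_s: 5.07
tcp_pos: [0.48, 0.0529, 0.2335]
ee_rot: [[0.24, 0.444, 0.863], [-0.969, 0.05, 0.243], [0.064, -0.895, 0.442]]
force: [0.5, -0.6, 0.2]
grip_width: 0.0855
```

Call:
{"method": "apply_moves", "body": {
  "translation": [
    [0, 0, 0],
    [0, 0, 0],
    [0, 0, 0],
    [0, 0, 0],
    [0, 0, 0]
  ],
  "rot": [
    [-0.39, -6.46, -1.06],
    [-0.39, -6.46, -1.06],
    [-0.39, -6.46, -1.06],
    [-0.39, -6.46, -1.06],
    [-0.39, -6.46, -1.06]
  ],
  "jaw": [0, 0, 0, 0, 0]
}}

```text
time_s: 5.48
tcp_pos: [0.48, 0.0532, 0.2335]
ee_rot: [[0.629, 0.459, 0.627], [-0.689, -0.045, 0.724], [0.36, -0.887, 0.288]]
force: [-0.2, -0.4, 0.0]
grip_width: 0.0855
```

Call:
{"method": "apply_moves", "body": {
  "translation": [
    [0, 0, 0],
    [0, 0, 0],
    [0, 0, 0],
    [0, 0, 0],
    [0, 0, 0]
  ],
  "rot": [
    [-0.39, -6.46, -1.06],
    [-0.39, -6.46, -1.06],
    [-0.39, -6.46, -1.06],
    [-0.39, -6.46, -1.06],
    [-0.39, -6.46, -1.06]
  ],
  "jaw": [0, 0, 0, 0, 0]
}}

```text
time_s: 5.9
tcp_pos: [0.4799, 0.0534, 0.2334]
ee_rot: [[0.829, 0.513, 0.222], [-0.189, -0.116, 0.975], [0.526, -0.85, 0.0]]
force: [-0.5, -0.9, 0.1]
grip_width: 0.0854
```

Run:
```python
from plan import *
km=tip+.1125*d
delta(km+d*.0713,Rg)
```

```text
t 5.9 tcp [0.4799 0.0534 0.2334] F [-0.5 -0.9  0.1] w 0.0854 q [ 16.  -8. -43.  27. -15.  25.]
 tool-frame shift(now) [-0.1277  0.0084  0.1987]  (target frame) [-0.1277  0.0082  0.1987]  rotvec deg [-0.0012 -0.0118 -0.0813]
```

Call:
{"method": "apply_moves", "body": {
  "translation": [
    [-0.016, 0.001, 0.0248],
    [-0.016, 0.001, 0.0248],
    [-0.016, 0.001, 0.0248],
    [-0.016, 0.001, 0.0248]
  ],
  "rot": [
    [0, 0, 0],
    [0, 0, 0],
    [0, 0, 0],
    [0, 0, 0]
  ],
  "jaw": [0, 0, 0, 0]
}}

```text
time_s: 6.23
tcp_pos: [0.4507, 0.1633, 0.1964]
ee_rot: [[0.828, 0.513, 0.227], [-0.195, -0.115, 0.974], [0.526, -0.85, 0.005]]
force: [-0.1, 0.3, 0.4]
grip_width: 0.0851
```

Call:
{"method": "apply_moves", "body": {
  "translation": [
    [-0.016, 0.001, 0.0248],
    [-0.016, 0.001, 0.0248],
    [-0.016, 0.001, 0.0248],
    [-0.016, 0.001, 0.0248],
    [0, 0, 0]
  ],
  "rot": [
    [0, 0, 0],
    [0, 0, 0],
    [0, 0, 0],
    [0, 0, 0],
    [0, 0, 0]
  ],
  "jaw": [0, 0, 0, 0, 0]
}}

```text
time_s: 6.65
tcp_pos: [0.4215, 0.276, 0.1582]
ee_rot: [[0.83, 0.511, 0.221], [-0.191, -0.112, 0.975], [0.523, -0.852, 0.005]]
force: [0.1, 0.9, 0.0]
grip_width: 0.0854
```

Run:
```python
from plan import *
km=tip+.1125*d
delta(km+d*.0713,Rg)
delta(km-d*.0187,Rg)
s=ctrl.read_camera("side");t=ctrl.read_camera("top")
cv2.imwrite("pics/s4.png",s[:,:,::-1]);cv2.imwrite("pics/t4.png",t[:,:,::-1])
a=cv2.resize(s[230:400,200:370,::-1],(400,400),interpolation=cv2.INTER_CUBIC)
b=cv2.resize(t[170:290,110:230,::-1],(400,400),interpolation=cv2.INTER_CUBIC)
cv2.imwrite("pics/c4.png",np.hstack([a,b]))
```

```text
t 6.65 tcp [0.4215 0.276  0.1582] F [0.1 0.9 0. ] w 0.0854 q [ 50.   6. -40.  28. -28.  59.]
 tool-frame shift(now) [ 0.0023  0.0002 -0.0054]  (target frame) [ 0.0023  0.0002 -0.0055]  rotvec deg [-0.2419 -0.1266 -0.2729]
t 6.65 tcp [0.4215 0.276  0.1582] F [0.1 0.9 0. ] w 0.0854 q [ 50.   6. -40.  28. -28.  59.]
 tool-frame shift(now) [ 0.0027  0.0902 -0.0058]  (target frame) [ 0.0023  0.0902 -0.0055]  rotvec deg [-0.2419 -0.1266 -0.2729]
```

View pics/c4.png

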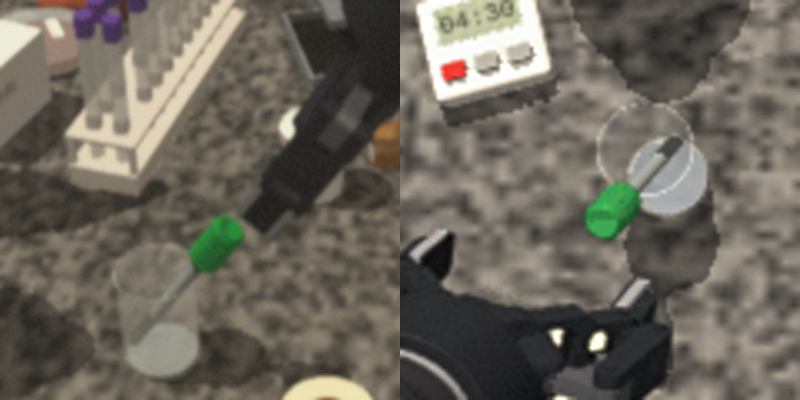

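Run:
```python
from plan import *
o=ctrl.get_obs();R=o["ee_rot"];T=o["tcp_pos"]
km=tip+.1125*d
pts=[T-R[:,1]*.013+R[:,2]*.0425, T-R[:,1]*.013-R[:,2]*.0425, T, T+.09*R[:,1],tip+.13*d,tip+.095*d,tip]
s=cv2.imread("pics/s4.png");t=cv2.imread("pics/t4.png")
for n,im,x0,y0,w in(("side",s,200,230,170),("top",t,110,170,120)):
    f=400/w;c=cv2.resize(im[y0:y0+w,x0:x0+w],(400,400),interpolation=cv2.INTER_CUBIC)
    for i,p in enumerate(proj(n,pts)):
        q=((p-[x0,y0]+.5)*f).round().astype(int);cv2.circle(c,tuple(int(v) for v in q),4,(0,0,255) if i<4 else (255,255,0),1)
    cv2.imwrite(f"pics/o4{n}.png",c)
cv2.imwrite("pics/o4.png",np.hstack([cv2.imread("pics/o4side.png"),cv2.imread("pics/o4top.png")]))
```

```text
(no output)
```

View pics/o4.png

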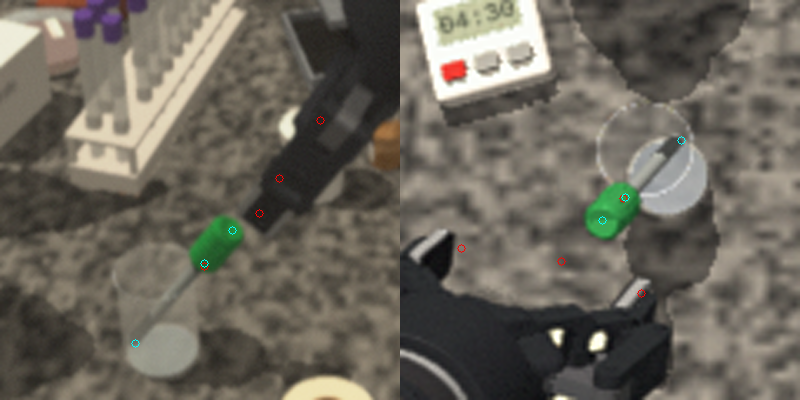

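Run:
```python
from plan import *
o=ctrl.get_obs();R=o["ee_rot"];T=o["tcp_pos"]
print(proj("top",[T+.09*R[:,1],tip+.0938*d]),proj("side",[T+.09*R[:,1],tip+.0938*d]))
for n in("top","side"):
    im=cv2.imread(f"pics/{n[0]}4.png")
    h=cv2.cvtColor(im,cv2.COLOR_BGR2HSV);m=((h[...,0]>50)&(h[...,0]<75)&(h[...,1]>120)).astype(np.uint8)
    if n=="top": m[:, 215:]=0
    else: m[:310]=0;m[:,:230]=0;m[:,330:]=0
    # model mask: render knob cylinder
    best=None
    a=np.linspace(0,2*np.pi,40);u=np.cross(d,[0,0,1]);u/=np.linalg.norm(u);v=np.cross(d,u)
    ring=.01*(np.outer(np.cos(a),u)+np.outer(np.sin(a),v))
    f=8
    ys,xs=np.nonzero(m);x0,y0,x1,y1=xs.min()-6,ys.min()-6,xs.max()+7,ys.max()+7
    M=cv2.resize(m[y0:y1,x0:x1].astype(np.float32),None,fx=f,fy=f,interpolation=cv2.INTER_LINEAR)
    for du in np.arange(-3,3.1,.25):
        for dv in np.arange(-3,3.1,.25):
            pts=np.vstack([tip+.095*d+ring,tip+.13*d+ring]);p=proj(n,pts)+[du,dv]
            hull=cv2.convexHull((((p-[x0,y0])+.5)*f).astype(np.float32)).astype(int)
            K=np.zeros(M.shape,np.float32);cv2.fillPoly(K,[hull],1)
            iou=np.minimum(K,M).sum()/np.maximum(K,M).sum()
            if best is None or iou>best[0]:best=(iou,du,dv)
    print(n,best)
```

```text
[[176.3616 228.7651]
 [177.3057 228.317 ]] [[286.0624 342.6836]
 [285.7835 341.5945]]Traceback (most recent call last):
  File "<stdin>", line 15, in <module>
cv2.error: OpenCV(4.12.0) /io/opencv/modules/imgproc/src/resize.cpp:4208: error: (-215:Assertion failed) !ssize.empty() in function 'resize'
```

```bash
cat > knob.py <<'E'
from plan import *
km=tip+.1125*d
delta(km-d*.0187,Rg)
for n in("top","side"):
    im=cv2.imread(f"pics/{n[0]}4.png")
    h=cv2.cvtColor(im,cv2.COLOR_BGR2HSV);m=((h[...,0]>50)&(h[...,0]<75)&(h[...,1]>120)).astype(np.uint8)
    k=np.zeros_like(m)
    if n=="top": k[215:250,155:195]=1
    else: k[315:350,270:310]=1
    m*=k
    best=None
    a=np.linspace(0,2*np.pi,40);u=np.cross(d,[0,0,1]);u/=np.linalg.norm(u);v=np.cross(d,u)
    ring=.01*(np.outer(np.cos(a),u)+np.outer(np.sin(a),v))
    f=8
    ys,xs=np.nonzero(m);x0,y0,x1,y1=xs.min()-6,ys.min()-6,xs.max()+7,ys.max()+7
    M=cv2.resize(m[y0:y1,x0:x1].astype(np.float32),None,fx=f,fy=f,interpolation=cv2.INTER_LINEAR)
    for du in np.arange(-3,3.1,.25):
        for dv in np.arange(-3,3.1,.25):
            pts=np.vstack([tip+.095*d+ring,tip+.13*d+ring]);p=proj(n,pts)+[du,dv]
            hull=cv2.convexHull((((p-[x0,y0])+.5)*f).astype(np.float32)).astype(int)
            K=np.zeros(M.shape,np.float32);cv2.fillPoly(K,[hull],1)
            iou=np.minimum(K,M).sum()/np.maximum(K,M).sum()
            if best is None or iou>best[0]:best=(iou,du,dv)
    print(n,best)
    if n=="top":bt=best[1:]
    else: bs=best[1:]
x,e=tri(proj("side",km)[0]+bs,proj("top",km)[0]+bt);print("refined knobmid",x,e,"old",km)
E
python3 knob.py
```

```text
t 6.75 tcp [0.4219 0.2718 0.1589] F [-0.4 -1.1  0.1] w 0.0851 q [ 50.   6. -40.  28. -28.  59.]
 tool-frame shift(now) [ 0.0011  0.0902 -0.0014]  (target frame) [ 0.0008  0.0902 -0.0014]  rotvec deg [-0.0165 -0.2183 -0.1861]
top (np.float32(0.8260455), np.float64(-0.5), np.float64(0.75))
side (np.float32(0.75051033), np.float64(-1.25), np.float64(-0.75))
refined knobmid [0.459  0.2625 0.0999] 0.002141277655889968 old [0.459  0.2619 0.0986]
```

Call:
{"method": "apply_moves", "body": {
  "translation": [
    [0.001, 0.018, -0.001],
    [0, 0.018, 0],
    [0, 0.018, 0],
    [0, 0.018, 0],
    [0, 0.008, 0]
  ],
  "rot": [
    [0, 0, 0],
    [0, 0, 0],
    [0, 0, 0],
    [0, 0, 0],
    [0, 0, 0]
  ],
  "jaw": [0, 0, 0, 0, 0]
}}

```text
time_s: 7.17
tcp_pos: [0.4639, 0.2572, 0.0904]
ee_rot: [[0.828, 0.511, 0.23], [-0.197, -0.119, 0.973], [0.524, -0.851, 0.002]]
force: [-0.0, -0.3, 0.4]
grip_width: 0.0853
```

Call:
{"method": "apply_moves", "body": {
  "translation": [
    [0, 0.008, 0],
    [0, 0, 0],
    [0, 0, 0]
  ],
  "rot": [
    [0, 0, 0],
    [0, 0, 0],
    [0, 0, 0]
  ],
  "jaw": [0, 0, 0]
}}

```text
time_s: 7.42
tcp_pos: [0.4676, 0.2571, 0.0848]
ee_rot: [[0.828, 0.511, 0.229], [-0.196, -0.118, 0.973], [0.525, -0.851, 0.003]]
force: [-0.6, -0.3, -0.5]
grip_width: 0.0852
```

Run:
```python
from plan import *
s=ctrl.read_camera("side");t=ctrl.read_camera("top")
km=tip+.1125*d
delta(km-d*.0187,Rg)
a=cv2.resize(s[290:400,220:330,::-1],(400,400),interpolation=cv2.INTER_CUBIC)
b=cv2.resize(t[180:270,130:220,::-1],(400,400),interpolation=cv2.INTER_CUBIC)
cv2.imwrite("pics/c5.png",np.hstack([a,b]))
```

```text
t 7.52 tcp [0.4677 0.2577 0.0853] F [-0.8 -0.1 -0.2] w 0.0854 q [ 44.  13. -45.  13. -26.  53.]
 tool-frame shift(now) [-0.001   0.0025  0.0022]  (target frame) [-0.001   0.0025  0.0022]  rotvec deg [ 0.0455 -0.4635 -0.1426]
```

View pics/c5.png

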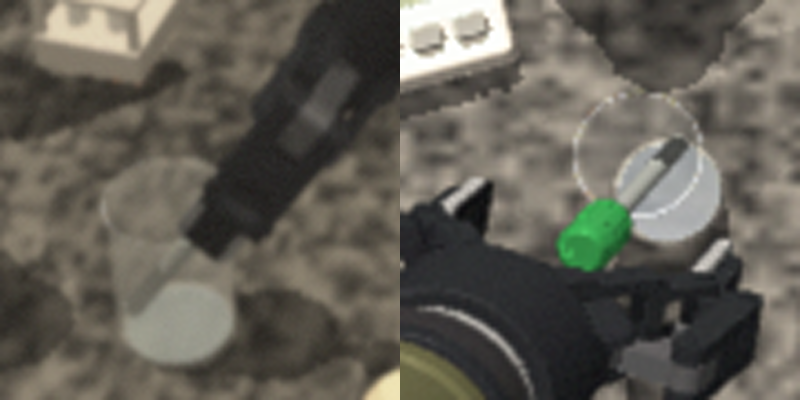

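Call:
{"method": "apply_moves", "body": {
  "translation": [
    [0, 0, 0],
    [0, 0, 0],
    [0, 0, 0],
    [0, 0, 0],
    [0, 0, 0]
  ],
  "rot": [
    [0, 0, 0],
    [0, 0, 0],
    [0, 0, 0],
    [0, 0, 0],
    [0, 0, 0]
  ],
  "jaw": [0.4, 0.5, 0.6, 0.65, 0.7]
}}

```text
time_s: 7.93
tcp_pos: [0.4674, 0.2575, 0.0847]
ee_rot: [[0.828, 0.512, 0.228], [-0.196, -0.117, 0.974], [0.525, -0.851, 0.003]]
force: [-1.1, -1.0, 0.4]
grip_width: 0.0266
```

Call:
{"method": "apply_moves", "body": {
  "translation": [
    [0, 0, 0],
    [0, 0, 0],
    [0, 0, 0],
    [0, 0, 0],
    [0, 0, 0]
  ],
  "rot": [
    [0, 0, 0],
    [0, 0, 0],
    [0, 0, 0],
    [0, 0, 0],
    [0, 0, 0]
  ],
  "jaw": [0.75, 0.8, 0.9, 1, 1]
}}

```text
time_s: 8.35
tcp_pos: [0.4676, 0.2575, 0.0847]
ee_rot: [[0.828, 0.512, 0.229], [-0.196, -0.117, 0.974], [0.525, -0.851, 0.003]]
force: [0.4, 1.0, 0.2]
grip_width: 0.0188
```

Run:
```python
from plan import *
s=ctrl.read_camera("side");t=ctrl.read_camera("top")
km=tip+.1125*d
delta(km-d*.0187,Rg)
a=cv2.resize(s[290:400,220:330,::-1],(400,400),interpolation=cv2.INTER_CUBIC)
b=cv2.resize(t[180:270,130:220,::-1],(400,400),interpolation=cv2.INTER_CUBIC)
cv2.imwrite("pics/c6.png",np.hstack([a,b]))
```

```text
t 8.45 tcp [0.4676 0.2575 0.0847] F [-0.5  1.2  0.2] w 0.0184 q [ 44.  13. -45.  13. -26.  53.]
 tool-frame shift(now) [-0.0006  0.002   0.0024]  (target frame) [-0.0006  0.002   0.0024]  rotvec deg [ 0.0728 -0.4503 -0.1641]
```

View pics/c6.png

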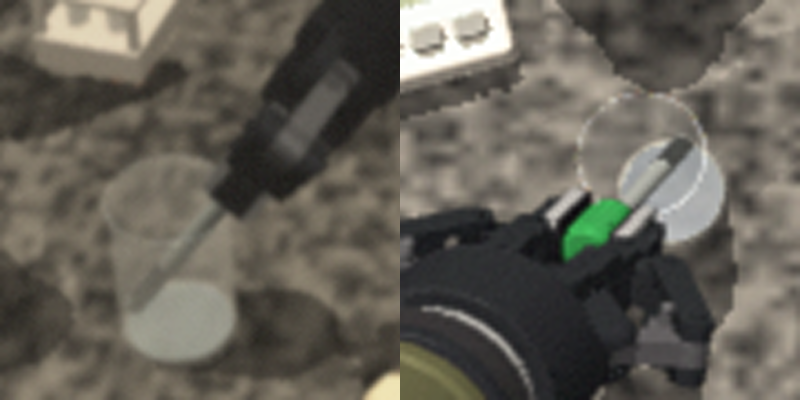

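Call:
{"method": "apply_moves", "body": {
  "translation": [
    [0, -0.004, 0],
    [0, -0.006, 0],
    [0.001, -0.008, 0],
    [0.001, -0.01, 0],
    [0, -0.01, 0]
  ],
  "rot": [
    [0, 0, 0],
    [0, 0, 0],
    [0, 0, 0],
    [0, 0, 0],
    [0, 0, 0]
  ],
  "jaw": [1, 1, 1, 1, 1]
}}

```text
time_s: 8.87
tcp_pos: [0.4489, 0.261, 0.1183]
ee_rot: [[0.829, 0.511, 0.229], [-0.196, -0.118, 0.973], [0.524, -0.851, 0.002]]
force: [-0.6, 0.4, -0.9]
grip_width: 0.0185
```

Run:
```python
from plan import *
s=ctrl.read_camera("side");t=ctrl.read_camera("top")
km=tip+.1125*d
delta(km-d*.0187,Rg)
a=cv2.resize(s[290:400,220:330,::-1],(400,400),interpolation=cv2.INTER_CUBIC)
b=cv2.resize(t[180:270,130:220,::-1],(400,400),interpolation=cv2.INTER_CUBIC)
cv2.imwrite("pics/c7.png",np.hstack([a,b]))
```

```text
t 8.97 tcp [0.4495 0.262  0.1193] F [ 0.2  0.2 -0.7] w 0.0184 q [ 46.  10. -43.  20. -27.  55.]
 tool-frame shift(now) [-0.0029  0.0412  0.002 ]  (target frame) [-0.003   0.0412  0.002 ]  rotvec deg [-0.0001 -0.4395 -0.1319]
```

View pics/c7.png

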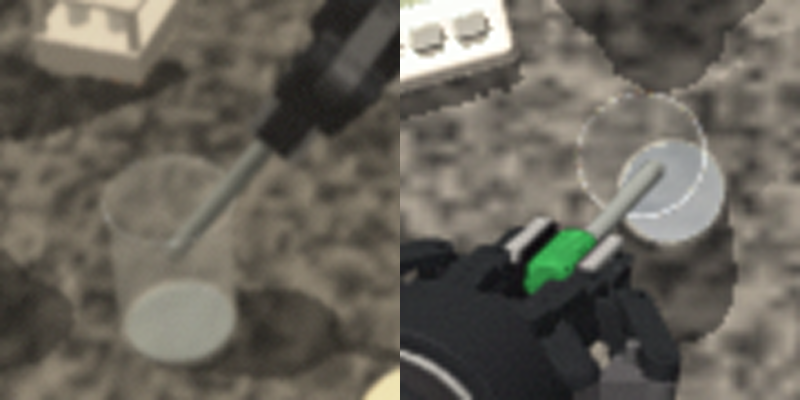

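Call:
{"method": "apply_moves", "body": {
  "translation": [
    [0, -0.015, 0],
    [0, -0.02, 0],
    [0, -0.02, 0],
    [0, -0.02, 0],
    [0, -0.02, 0]
  ],
  "rot": [
    [0, 0, 0],
    [0, 0, 0],
    [0, 0, 0],
    [0, 0, 0],
    [0, 0, 0]
  ],
  "jaw": [1, 1, 1, 1, 1]
}}

```text
time_s: 9.38
tcp_pos: [0.4002, 0.2721, 0.199]
ee_rot: [[0.829, 0.511, 0.229], [-0.196, -0.118, 0.973], [0.524, -0.851, 0.002]]
force: [-0.5, 0.3, -0.8]
grip_width: 0.0182
```

```bash
cat >> plan.py <<'E'
Rv=frame([0,0,-1],[.2215,.9752,0])
C=np.array([.4252,-.0983,.12])
E
python3 - <<'E'
from plan import *
delta(np.array([.42,-.10,.26]),Rv)
# hole fit: dark 10mm circle on bright disc, at 8 mm from centre
for n in("top","side"):
    im=cv2.imread(f"pics/{n}0.png");g=cv2.cvtColor(im,cv2.COLOR_BGR2GRAY).astype(np.float32)
    c={"top":np.array([.4245,-.0985]),"side":np.array([.426,-.098])}[n]
    S=[]
    rr=np.sqrt(np.linspace(.02,1,12))*.005;ph=np.linspace(0,2*np.pi,24,endpoint=False)
    for az in range(0,360,5):
        h=c+.008*np.array([np.cos(np.radians(az)),np.sin(np.radians(az))])
        X=np.array([[h[0]+r*np.cos(p),h[1]+r*np.sin(p),.12] for r in rr for p in ph])
        p=proj(n,X).astype(np.float32)
        S.append((cv2.remap(g,p[:,:1],p[:,1:],cv2.INTER_LINEAR).mean(),az,h))
    S.sort(key=lambda s:s[0]);print(n,[(s[0].round(1),s[1]) for s in S[:6]],S[0][2])
E
```

```text
t 9.38 tcp [0.4002 0.2721 0.199 ] F [-0.5  0.3 -0.8] w 0.0182 q [ 53.   2. -37.  37. -29.  62.]
 tool-frame shift(now) [ 0.1212  0.0023 -0.3576]  (target frame) [ 0.1017 -0.061  -0.3585]  rotvec deg [ 0.018  -0.4441 31.6269]
top [(np.float32(89.4), 220), (np.float32(90.0), 215), (np.float32(95.0), 225), (np.float32(97.1), 210), (np.float32(105.6), 230), (np.float32(108.4), 205)] [ 0.4184 -0.1036]
side [(np.float32(143.4), 235), (np.float32(143.5), 230), (np.float32(144.1), 240), (np.float32(144.7), 225), (np.float32(146.0), 245), (np.float32(146.7), 220)] [ 0.4214 -0.1046]
```

Call:
{"method": "apply_moves", "body": {
  "translation": [
    [0, -0.005, 0],
    [0, -0.005, 0],
    [0, 0, 0],
    [0, 0, 0],
    [0, 0, 0]
  ],
  "rot": [
    [0, 0, 6.32],
    [0, 0, 6.32],
    [0, 0, 6.32],
    [0, 0, 6.32],
    [0, -0.4, 6.32]
  ],
  "jaw": [1, 1, 1, 1, 1]
}}

```text
time_s: 9.8
tcp_pos: [0.3966, 0.274, 0.2087]
ee_rot: [[0.975, -0.001, 0.221], [-0.221, 0.005, 0.975], [-0.002, -1.0, 0.005]]
force: [0.0, 1.0, -1.0]
grip_width: 0.0187
```

Call:
{"method": "apply_moves", "body": {
  "translation": [
    [0.0085, -0.005, -0.03],
    [0.0085, -0.005, -0.03],
    [0.0085, -0.005, -0.03],
    [0.0085, -0.005, -0.03],
    [0.0085, -0.005, -0.03]
  ],
  "rot": [
    [0, 0, 0],
    [0, 0, 0],
    [0, 0, 0],
    [0, 0, 0],
    [0, 0, 0]
  ],
  "jaw": [1, 1, 1, 1, 1]
}}

```text
time_s: 10.22
tcp_pos: [0.4042, 0.1163, 0.2318]
ee_rot: [[0.975, 0.001, 0.222], [-0.222, 0.001, 0.975], [0.0, -1.0, 0.002]]
force: [0.3, -0.3, -1.0]
grip_width: 0.0186
```

Run:
```python
from plan import *
delta(np.array([.42,-.10,.26]),Rv)
```

```text
t 10.22 tcp [0.4042 0.1163 0.2318] F [ 0.3 -0.3 -1. ] w 0.0186 q [ 16.   5. -21.  65.   0.  29.]
 tool-frame shift(now) [ 0.0633 -0.0285 -0.2074]  (target frame) [ 0.0633 -0.0282 -0.2074]  rotvec deg [-0.0867 -0.0023  0.0168]
```

Call:
{"method": "apply_moves", "body": {
  "translation": [
    [0.009, -0.004, -0.0296],
    [0.009, -0.004, -0.0296],
    [0.009, -0.004, -0.0296],
    [0.009, -0.004, -0.0296],
    [0.009, -0.004, -0.0296]
  ],
  "rot": [
    [0, 0, 0],
    [0, 0, 0],
    [0, 0, 0],
    [0, 0, 0],
    [0, 0, 0]
  ],
  "jaw": [1, 1, 1, 1, 1]
}}

```text
time_s: 10.63
tcp_pos: [0.4151, -0.0381, 0.2517]
ee_rot: [[0.975, 0.001, 0.222], [-0.222, 0.002, 0.975], [0.001, -1.0, 0.002]]
force: [0.8, 0.2, -0.5]
grip_width: 0.019
```

Call:
{"method": "apply_moves", "body": {
  "translation": [
    [0.009, -0.004, -0.0296],
    [0.009, -0.004, -0.0296],
    [0, 0, 0],
    [0, 0, 0],
    [0, 0, 0]
  ],
  "rot": [
    [0, 0, 0],
    [0, 0, 0],
    [0, 0, 0],
    [0, 0, 0],
    [0, 0, 0]
  ],
  "jaw": [1, 1, 1, 1, 1]
}}

```text
time_s: 11.05
tcp_pos: [0.4195, -0.0979, 0.2593]
ee_rot: [[0.975, 0.0, 0.222], [-0.222, 0.003, 0.975], [-0.0, -1.0, 0.003]]
force: [-0.3, 1.2, -0.7]
grip_width: 0.0181
```

Run:
```python
from plan import *
s=ctrl.read_camera("side");t=ctrl.read_camera("top")
delta(np.array([.42,-.10,.26]),Rv)
cv2.imwrite("pics/s8.png",s[:,:,::-1]);cv2.imwrite("pics/t8.png",t[:,:,::-1])
a=cv2.resize(s[140:270,280:410,::-1],(400,400),interpolation=cv2.INTER_CUBIC)
b=cv2.resize(t[200:310,340:450,::-1],(400,400),interpolation=cv2.INTER_CUBIC)
cv2.imwrite("pics/c8.png",np.hstack([a,b]))
```

```text
t 11.15 tcp [ 0.4195 -0.0972  0.2594] F [-0.4 -0.9 -1. ] w 0.0185 q [-13.   5. -16.  69.   0.  -0.]
 tool-frame shift(now) [ 0.0011 -0.0006 -0.0026]  (target frame) [ 0.0011 -0.0006 -0.0026]  rotvec deg [-0.1519  0.0583 -0.0034]
```

View pics/c8.png

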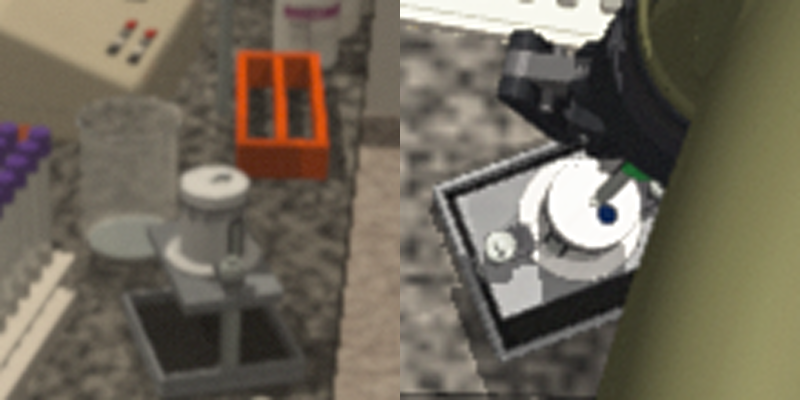

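Run:
```python
from plan import *
s=cv2.imread("pics/s8.png");t=cv2.imread("pics/t8.png")
a=cv2.resize(s[120:220,310:390],(480,600),interpolation=cv2.INTER_CUBIC)
cv2.imwrite("pics/c9.png",a)
b=cv2.resize(t[230:280,370:420],(500,500),interpolation=cv2.INTER_CUBIC)
cv2.imwrite("pics/c9t.png",b)
o=ctrl.get_obs()
tp=o["tcp_pos"]+o["ee_rot"][:,1]*.0938
print("pred tip",tp,proj("side",tp),proj("top",tp),"hole px",proj("side",[.4193,-.1037,.12]),proj("top",[.4193,-.1037,.12]))
```

```text
pred tip [ 0.4196 -0.097   0.1656] [[353.4018 176.1222]] [[396.7544 253.0976]] hole px [[353.4113 197.3117]] [[396.8571 258.0541]]
```

View pics/c9.png

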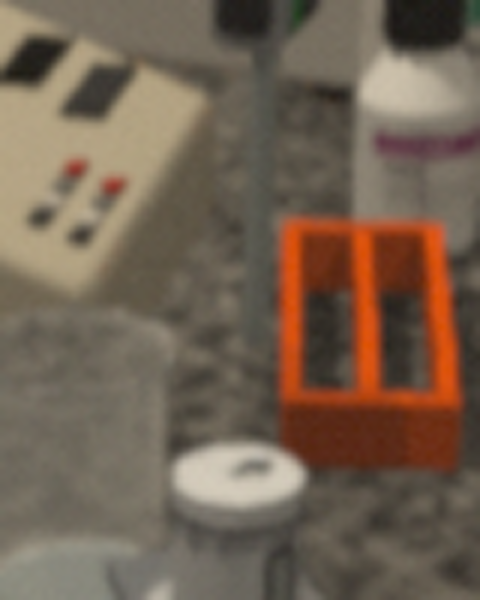

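View pics/c9t.png

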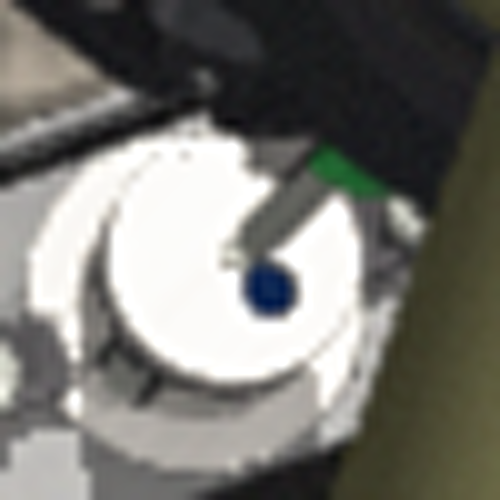

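```bash
cat > tipfit.py <<'E'
from plan import *
from scipy.optimize import least_squares
def fit(side_pts,side_tip,top_pts,top_tip,T,R):
    # side_pts/top_pts: points on axis line; tip: px of tip centre
    def f(q):
        tp=q[:3];dd=unit([q[3],q[4],1]);r=[]
        for n,pts in(("side",side_pts),("top",top_pts)):
            a,b=proj(n,[tp,tp+.09*dd]);nn=np.array([-(b-a)[1],(b-a)[0]]);nn/=np.linalg.norm(nn)
            r+=[(np.array(p)-a)@nn for p in pts]
        for n,p in(("side",side_tip),("top",top_tip)):
            r+=list((proj(n,tp)[0]-p))
        # prior: tip 93.8 mm +-3 beyond TCP vertically
        r.append(((T+R[:,1]*.0938-tp)[2])/.004)
        return np.array(r)
    x0=np.r_[T+R[:,1]*.0938,0,0]
    r=least_squares(f,x0);return r.x,r.fun
E
python3 - <<'E'
from tipfit import *
o=ctrl.get_obs();T=o["tcp_pos"];R=o["ee_rot"]
S=lambda x,y:(310+x/6-.42,120+y/6-.42)
Q=lambda x,y:(370+x/10-.45,230+y/10-.45)
x,fu=fit([S(262,60),S(258,200),S(254,320)],S(254,340),[Q(320,172),Q(288,211)],Q(256,250),T,R)
print("tip",x[:3],"slope deg",np.degrees(x[3:]),"res",fu.round(2))
print("rel TCP",x[:3]-T)
h1=atz("side",*S(252,466),.12);h2=atz("top",*Q(270,288),.12);print("hole",h1,h2)
E
```

```text
tip [ 0.4201 -0.0948  0.1654] slope deg [ 1.7245 -4.1066] res [ 0.28 -0.39 -1.07 -0.21  0.49  1.07  0.45  0.18 -1.78  0.04]
rel TCP [ 0.0005  0.0024 -0.094 ]
hole [ 0.4227 -0.1035  0.12  ] [ 0.4188 -0.1032  0.12  ]
```

Run:
```python
from tipfit import *
S=lambda x,y:(310+x/6-.42,120+y/6-.42)
Q=lambda x,y:(370+x/10-.45,230+y/10-.45)
for z in(.1635,.1655,.1675):
    print(z,"side diff",(atz("side",*S(252,466),.12)-atz("side",*S(254,340),z))[:2],"top diff",(atz("top",*Q(270,288),.12)-atz("top",*Q(256,250),z))[:2])
# expected vertical line in side
o=ctrl.get_obs();tp=o["tcp_pos"]+o["ee_rot"][:,1]*.0938
for l in(0,.04,.08):
    print(proj("side",tp+[0,0,l])*1, proj("top",tp+[0,0,l]))
print(S(262,60),S(258,200),S(254,340),Q(320,172),Q(256,250))
```

```text
0.1635 side diff [ 0.0001 -0.0029] top diff [ 0.0012 -0.0084]
0.1655 side diff [ 0.0005 -0.0072] top diff [ 0.0015 -0.0087]
0.1675 side diff [ 0.001  -0.0116] top diff [ 0.0019 -0.009 ]
[[353.4018 176.1222]] [[396.7544 253.0976]]
[[353.9019 155.1621]] [[400.6285 248.5854]]
[[354.4243 133.2708]] [[404.847  243.6718]]
(353.24666666666667, 129.58) (352.58, 152.91333333333336) (351.9133333333333, 176.24666666666667) (401.55, 246.75) (395.15000000000003, 254.55)
```

Call:
{"method": "apply_moves", "body": {
  "translation": [
    [0.0027, 0, -0.0074],
    [0, 0.01, 0],
    [0, 0.012, 0],
    [0, 0.01, 0],
    [0, 0.004, 0]
  ],
  "rot": [
    [0, 0, 0],
    [0, 0, 0],
    [0, 0, 0],
    [0, 0, 0],
    [0, 0, 0]
  ],
  "jaw": [1, 1, 1, 1, 1]
}}

```text
time_s: 11.57
tcp_pos: [0.4202, -0.1053, 0.2225]
ee_rot: [[0.975, -0.001, 0.22], [-0.22, 0.002, 0.975], [-0.001, -1.0, 0.002]]
force: [-0.1, 0.6, -0.2]
grip_width: 0.0187
```

Call:
{"method": "apply_moves", "body": {
  "translation": [
    [0, 0, 0],
    [0, 0, 0]
  ],
  "rot": [
    [0, 0, 0],
    [0, 0, 0]
  ],
  "jaw": [1, 1]
}}

```text
time_s: 11.73
tcp_pos: [0.421, -0.1056, 0.2239]
ee_rot: [[0.975, 0.001, 0.221], [-0.221, 0.002, 0.975], [0.001, -1.0, 0.002]]
force: [0.4, -1.1, -0.7]
grip_width: 0.0183
```

```bash
cat > look.py <<'E'
import sys
from tipfit import *
k=sys.argv[1]
s=ctrl.read_camera("side")[:,:,::-1];t=ctrl.read_camera("top")[:,:,::-1]
delta(np.array([.4205,-.105,.22]),Rv)
cv2.imwrite(f"pics/s{k}.png",s);cv2.imwrite(f"pics/t{k}.png",t)
a=cv2.resize(s[170:220,330:380],(400,400),interpolation=cv2.INTER_CUBIC)
b=cv2.resize(t[235:275,375:415],(400,400),interpolation=cv2.INTER_CUBIC)
cv2.imwrite(f"pics/c{k}.png",np.hstack([a,b]))
E
python3 look.py 10
```

```text
t 11.83 tcp [ 0.4215 -0.1059  0.2244] F [-0.3  0.4 -0.1] w 0.0181 q [-14.   6. -20.  64.   0.  -1.]
 tool-frame shift(now) [-0.0012  0.0044  0.0006]  (target frame) [-0.0012  0.0044  0.0006]  rotvec deg [-0.133   0.0074  0.1231]
```

View pics/c10.png

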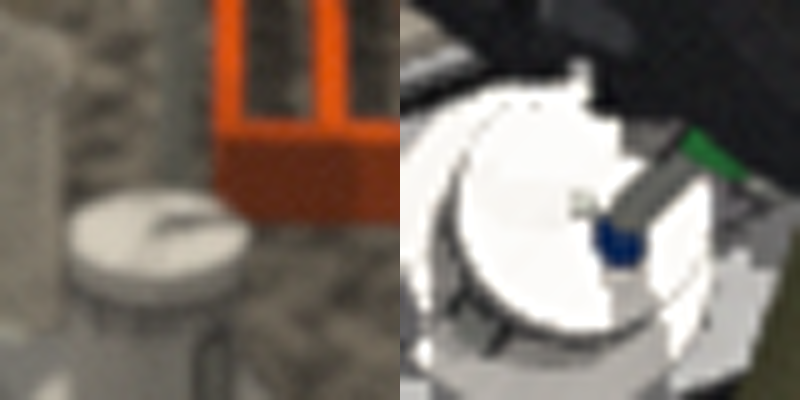

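```bash
cat > ov.py <<'E'
import sys
from tipfit import *
def rodpoly(n,tp,L=.06,dd=np.array([0,0,1.])):
    a=np.linspace(0,2*np.pi,48);ring=np.c_[.004*np.cos(a),.004*np.sin(a),0*a];r2=ring*[.75,.75,1]
    P3=np.vstack([tp+r2,tp+ring+dd*.001,tp+ring+dd*L]);return cv2.convexHull(proj(n,P3).astype(np.float32))[:,0]
def ov(k,tp,hole,name,c=C):
    out=[]
    for n,x0,y0,w in(("side",330,170,50),("top",375,235,40)):
        f=400/w;im=cv2.imread(f"pics/{n[0]}{k}.png")[y0:y0+w,x0:x0+w]
        im=cv2.normalize(im.astype(np.float32),None,0,255,cv2.NORM_MINMAX).astype(np.uint8)
        im=cv2.resize(im,(400,400),interpolation=cv2.INTER_CUBIC)
        im2=im.copy()
        tr=lambda p:((p-[x0,y0]+.5)*f).round().astype(np.int32)
        cv2.polylines(im2,[tr(rodpoly(n,tp))],True,(0,0,255),1)
        a=np.linspace(0,2*np.pi,48)
        for cc,r,col in((hole,.005,(0,255,0)),(c[:2],.0205,(255,0,255)),(c[:2],.002,(255,0,255))):
            cv2.polylines(im2,[tr(proj(n,np.c_[cc[0]+r*np.cos(a),cc[1]+r*np.sin(a),0*a+.12]))],True,col,1)
        out.append(np.hstack([im2]))
    cv2.imwrite(name,np.hstack(out))
E
python3 - <<'E'
from ov import *
o=ctrl.get_obs();print(o["tcp_pos"])
T=o["tcp_pos"]
ov("10",np.array([T[0],T[1],T[2]-.094]),(.4193,-.1037),"pics/ov10.png")
E
```

```text
[ 0.4215 -0.1059  0.2244]
```

View pics/ov10.png

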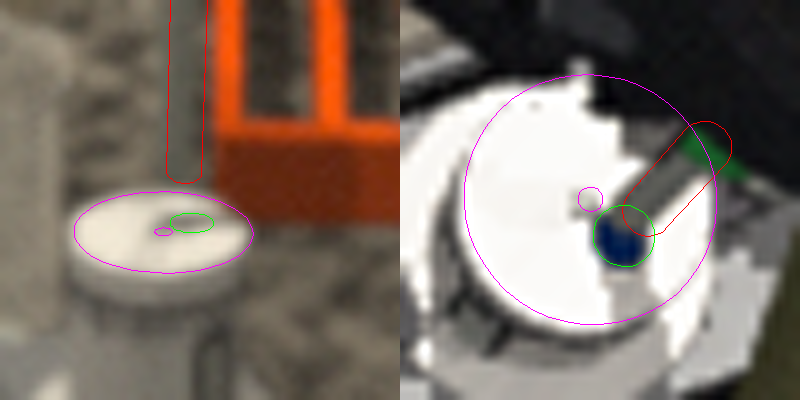

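Call:
{"method": "apply_moves", "body": {
  "translation": [
    [-0.0022, 0, 0.0005],
    [0, 0.003, 0],
    [0, 0.002, 0],
    [0, 0, 0],
    [0, 0, 0]
  ],
  "rot": [
    [0, 0, 0],
    [0, 0, 0],
    [0, 0, 0],
    [0, 0, 0],
    [0, 0, 0]
  ],
  "jaw": [1, 1, 1, 1, 1]
}}

```text
time_s: 12.25
tcp_pos: [0.4188, -0.1049, 0.2187]
ee_rot: [[0.975, 0.001, 0.222], [-0.222, 0.002, 0.975], [0.001, -1.0, 0.002]]
force: [-0.6, -0.6, 0.1]
grip_width: 0.0183
```

```bash
python3 look.py 11
python3 - <<'E'
from ov import *
o=ctrl.get_obs();print(o["tcp_pos"])
T=o["tcp_pos"]
ov("11",np.array([T[0],T[1],T[2]-.094]),(.4193,-.1037),"pics/ov11.png")
E
```

```text
t 12.35 tcp [ 0.419  -0.1049  0.2188] F [ 1.4 -0.4 -0.5] w 0.0183 q [-14.   6. -21.  63.   0.  -1.]
 tool-frame shift(now) [ 0.0015 -0.0012  0.0003]  (target frame) [ 0.0015 -0.0012  0.0003]  rotvec deg [-0.1375 -0.0209  0.0618]
[ 0.419  -0.1049  0.2188]
```

View pics/ov11.png

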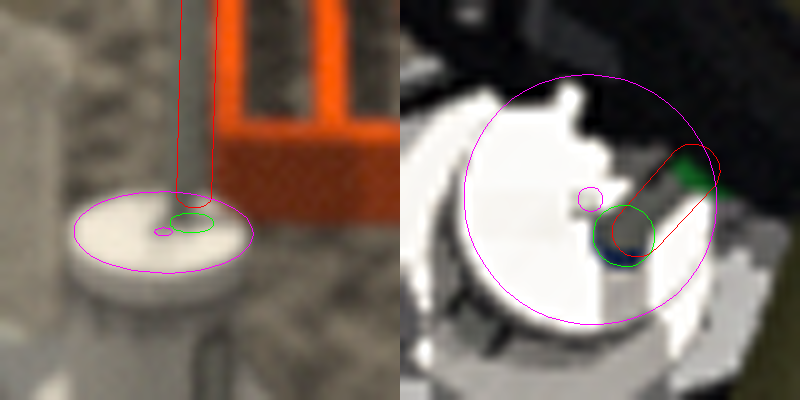

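View pics/c11.png

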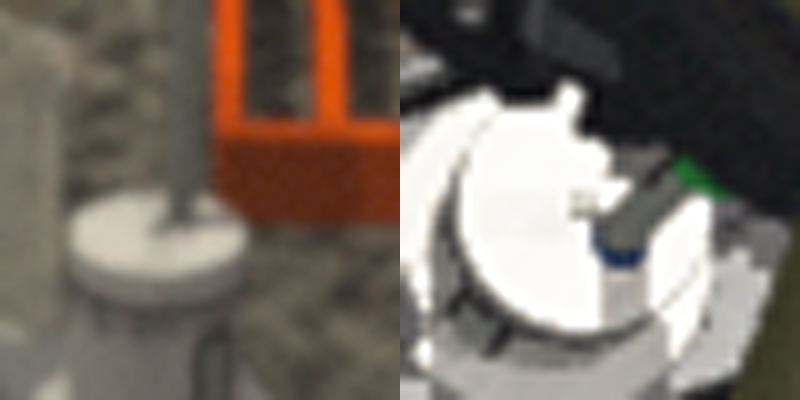

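Call:
{"method": "apply_moves", "body": {
  "translation": [
    [-0.0009, 0, -0.0002],
    [0, 0.001, 0],
    [0, 0.001, 0],
    [0, 0.001, 0],
    [0, 0, 0]
  ],
  "rot": [
    [0, 0, 0],
    [0, 0, 0],
    [0, 0, 0],
    [0, 0, 0],
    [0, 0, 0]
  ],
  "jaw": [1, 1, 1, 1, 1]
}}

```text
time_s: 12.77
tcp_pos: [0.4179, -0.1049, 0.2155]
ee_rot: [[0.975, 0.001, 0.222], [-0.222, 0.002, 0.975], [0.001, -1.0, 0.002]]
force: [-0.2, -0.4, -1.4]
grip_width: 0.0187
```

```bash
python3 look.py 12
```

```text
t 12.87 tcp [ 0.418  -0.1049  0.2157] F [-1.1 -0.6 -0.4] w 0.0183 q [-14.   6. -21.  62.   0.  -1.]
 tool-frame shift(now) [ 0.0025 -0.0043  0.0005]  (target frame) [ 0.0025 -0.0043  0.0004]  rotvec deg [-0.1379 -0.0159  0.0495]
```

View pics/c12.png

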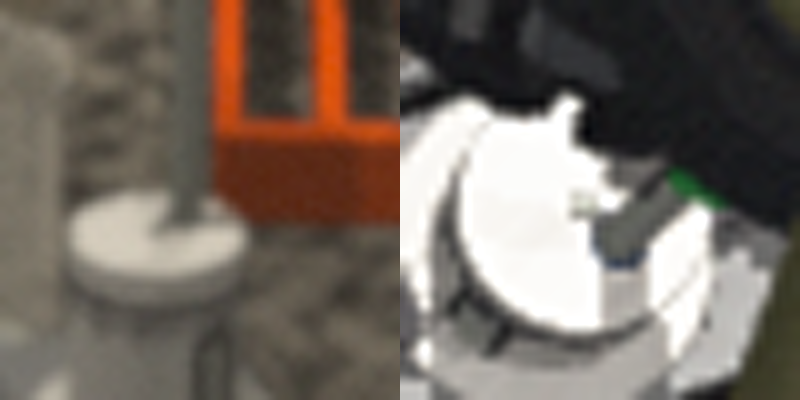

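Call:
{"method": "apply_moves", "body": {
  "translation": [
    [-0.0002, 0.001, 0],
    [0, 0.001, 0],
    [0, 0.001, 0],
    [0, 0, 0]
  ],
  "rot": [
    [0, 0, 0],
    [0, 0, 0],
    [0, 0, 0],
    [0, 0, 0]
  ],
  "jaw": [1, 1, 1, 1]
}}

```text
time_s: 13.2
tcp_pos: [0.4178, -0.1048, 0.2126]
ee_rot: [[0.975, 0.001, 0.222], [-0.222, 0.002, 0.975], [0.001, -1.0, 0.002]]
force: [0.7, 0.1, -1.1]
grip_width: 0.0182
```

Tip is at about 0.1185 by kinematics, with no contact. I'll keep going gently.

Call:
{"method": "apply_moves", "body": {
  "translation": [
    [0, 0.001, 0],
    [0, 0.001, 0],
    [0, 0, 0]
  ],
  "rot": [
    [0, 0, 0],
    [0, 0, 0],
    [0, 0, 0]
  ],
  "jaw": [1, 1, 1]
}}

```text
time_s: 13.45
tcp_pos: [0.4177, -0.1048, 0.2106]
ee_rot: [[0.975, 0.001, 0.222], [-0.222, 0.002, 0.975], [0.001, -1.0, 0.002]]
force: [-0.4, 0.4, -0.5]
grip_width: 0.0186
```

Call:
{"method": "apply_moves", "body": {
  "translation": [
    [0, 0.001, 0],
    [0, 0.001, 0],
    [0, 0, 0]
  ],
  "rot": [
    [0, 0, 0],
    [0, 0, 0],
    [0, 0, 0]
  ],
  "jaw": [1, 1, 1]
}}

```text
time_s: 13.7
tcp_pos: [0.4178, -0.1048, 0.2086]
ee_rot: [[0.975, 0.001, 0.222], [-0.222, 0.002, 0.975], [0.001, -1.0, 0.002]]
force: [-0.5, 0.4, -1.4]
grip_width: 0.0186
```

```bash
python3 look.py 13
```

```text
t 13.8 tcp [ 0.4178 -0.1048  0.2087] F [-0.5  0.9 -1.1] w 0.0186 q [-14.   6. -22.  61.   0.  -1.]
 tool-frame shift(now) [ 0.0027 -0.0113  0.0005]  (target frame) [ 0.0026 -0.0113  0.0004]  rotvec deg [-0.1385 -0.0202  0.0517]
```

View pics/c13.png

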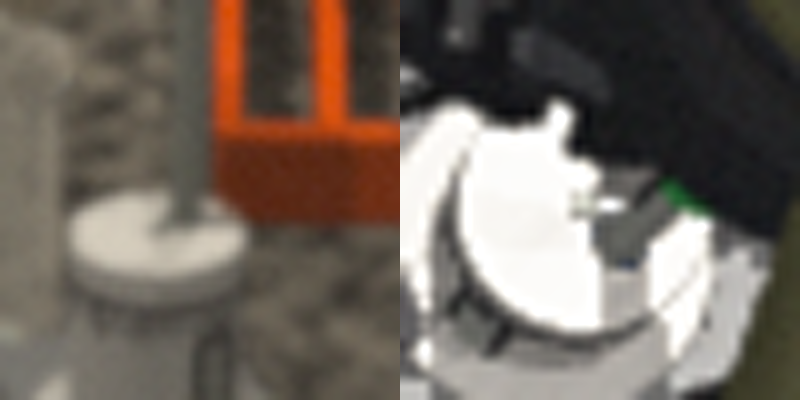

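In the hole with no contact force. Continuing down to the sleeve.

Call:
{"method": "apply_moves", "body": {
  "translation": [
    [0, 0.002, 0],
    [0, 0.002, 0],
    [0, 0.002, 0],
    [0, 0, 0]
  ],
  "rot": [
    [0, 0, 0],
    [0, 0, 0],
    [0, 0, 0],
    [0, 0, 0]
  ],
  "jaw": [1, 1, 1, 1]
}}

```text
time_s: 14.13
tcp_pos: [0.4176, -0.1048, 0.2023]
ee_rot: [[0.975, 0.001, 0.222], [-0.222, 0.002, 0.975], [0.0, -1.0, 0.002]]
force: [0.2, -0.6, -0.6]
grip_width: 0.0184
```

Call:
{"method": "apply_moves", "body": {
  "translation": [
    [0, 0.0015, 0],
    [0, 0.0015, 0],
    [0, 0.0015, 0],
    [0, 0.0015, 0],
    [0, 0, 0]
  ],
  "rot": [
    [0, 0, 0],
    [0, 0, 0],
    [0, 0, 0],
    [0, 0, 0],
    [0, 0, 0]
  ],
  "jaw": [1, 1, 1, 1, 1]
}}

```text
time_s: 14.55
tcp_pos: [0.4178, -0.1048, 0.1965]
ee_rot: [[0.975, 0.001, 0.222], [-0.222, 0.002, 0.975], [0.001, -1.0, 0.002]]
force: [0.6, 0.6, -0.6]
grip_width: 0.0182
```

Call:
{"method": "apply_moves", "body": {
  "translation": [
    [0, 0.0012, 0],
    [0, 0.0012, 0],
    [0, 0.0012, 0],
    [0, 0.0012, 0],
    [0, 0, 0]
  ],
  "rot": [
    [0, 0, 0],
    [0, 0, 0],
    [0, 0, 0],
    [0, 0, 0],
    [0, 0, 0]
  ],
  "jaw": [1, 1, 1, 1, 1]
}}

```text
time_s: 14.97
tcp_pos: [0.4179, -0.105, 0.192]
ee_rot: [[0.975, 0.002, 0.222], [-0.222, 0.002, 0.975], [0.001, -1.0, 0.002]]
force: [-0.7, -1.1, 1.8]
grip_width: 0.0188
```

Call:
{"method": "apply_moves", "body": {
  "translation": [
    [0, 0.001, 0],
    [0, 0.001, 0],
    [0, 0.001, 0],
    [0, 0, 0]
  ],
  "rot": [
    [0, 0, 0],
    [0, 0, 0],
    [0, 0, 0],
    [0, 0, 0]
  ],
  "jaw": [1, 1, 1, 1]
}}

```text
time_s: 15.3
tcp_pos: [0.4179, -0.1049, 0.1889]
ee_rot: [[0.975, 0.002, 0.222], [-0.222, 0.002, 0.975], [0.001, -1.0, 0.002]]
force: [-0.9, -1.1, 2.2]
grip_width: 0.0187
```

Call:
{"method": "apply_moves", "body": {
  "translation": [
    [0, 0.001, 0],
    [0, 0.001, 0],
    [0, 0.001, 0],
    [0, 0.001, 0]
  ],
  "rot": [
    [0, 0, 0],
    [0, 0, 0],
    [0, 0, 0],
    [0, 0, 0]
  ],
  "jaw": [1, 1, 1, 1]
}}

```text
time_s: 15.63
tcp_pos: [0.418, -0.1051, 0.1852]
ee_rot: [[0.975, 0.002, 0.222], [-0.222, 0.001, 0.975], [0.002, -1.0, 0.002]]
force: [-2.5, -1.8, 6.3]
grip_width: 0.0185
```

Call:
{"method": "apply_moves", "body": {
  "translation": [
    [0, 0.001, 0],
    [0, 0.001, 0],
    [0, 0.001, 0],
    [0, 0.001, 0],
    [0, 0.001, 0]
  ],
  "rot": [
    [0, 0, 0],
    [0, 0, 0],
    [0, 0, 0],
    [0, 0, 0],
    [0, 0, 0]
  ],
  "jaw": [1, 1, 1, 1, 1]
}}

```text
time_s: 16.05
tcp_pos: [0.4181, -0.1053, 0.1803]
ee_rot: [[0.975, 0.002, 0.222], [-0.222, 0.001, 0.975], [0.002, -1.0, 0.001]]
force: [-2.2, -2.7, 6.1]
grip_width: 0.0188
```

Call:
{"method": "apply_moves", "body": {
  "translation": [
    [0, 0.001, 0],
    [0, 0.001, 0],
    [0, 0.001, 0],
    [0, 0.001, 0],
    [0, 0.001, 0]
  ],
  "rot": [
    [0, 0, 0],
    [0, 0, 0],
    [0, 0, 0],
    [0, 0, 0],
    [0, 0, 0]
  ],
  "jaw": [1, 1, 1, 1, 1]
}}

```text
time_s: 16.47
tcp_pos: [0.4182, -0.1054, 0.1753]
ee_rot: [[0.975, 0.002, 0.222], [-0.222, 0.001, 0.975], [0.002, -1.0, 0.001]]
force: [-1.3, -3.0, 6.4]
grip_width: 0.0187
```

Call:
{"method": "apply_moves", "body": {
  "translation": [
    [0, 0.001, 0],
    [0, 0.001, 0],
    [0, 0.001, 0],
    [0, 0.001, 0],
    [0, 0.001, 0]
  ],
  "rot": [
    [0, 0, 0],
    [0, 0, 0],
    [0, 0, 0],
    [0, 0, 0],
    [0, 0, 0]
  ],
  "jaw": [1, 1, 1, 1, 1]
}}

```text
time_s: 16.88
tcp_pos: [0.4182, -0.1054, 0.1703]
ee_rot: [[0.975, 0.002, 0.222], [-0.222, 0.0, 0.975], [0.002, -1.0, 0.001]]
force: [-1.2, -2.5, 5.7]
grip_width: 0.0182
```

Call:
{"method": "apply_moves", "body": {
  "translation": [
    [0, 0.001, 0],
    [0, 0.001, 0],
    [0, 0.001, 0],
    [0, 0.001, 0],
    [0, 0.001, 0]
  ],
  "rot": [
    [0, 0, 0],
    [0, 0, 0],
    [0, 0, 0],
    [0, 0, 0],
    [0, 0, 0]
  ],
  "jaw": [1, 1, 1, 1, 1]
}}

```text
time_s: 17.3
tcp_pos: [0.418, -0.1044, 0.1646]
ee_rot: [[0.975, 0.002, 0.222], [-0.222, 0.003, 0.975], [0.001, -1.0, 0.004]]
force: [0.4, -0.5, -0.2]
grip_width: 0.0188
```

```bash
python3 look.py 14
python3 - <<'E'
import cv2,numpy as np
a=cv2.imread("pics/s14.png")[180:280,300:400];b=cv2.imread("pics/t14.png")[220:310,340:430]
cv2.imwrite("pics/d14.png",np.hstack([cv2.resize(a,(400,400),interpolation=cv2.INTER_CUBIC),cv2.resize(b,(400,400),interpolation=cv2.INTER_CUBIC)]))
E
```

```text
t 17.4 tcp [ 0.4181 -0.1043  0.1645] F [ 1.1 -1.3  0.1] w 0.0188 q [-14.   8. -27.  55.   0.  -1.]
 tool-frame shift(now) [ 0.0026 -0.0555  0.0001]  (target frame) [ 0.0025 -0.0555 -0.0001]  rotvec deg [-0.2051 -0.0079  0.0491]
```

View pics/d14.png

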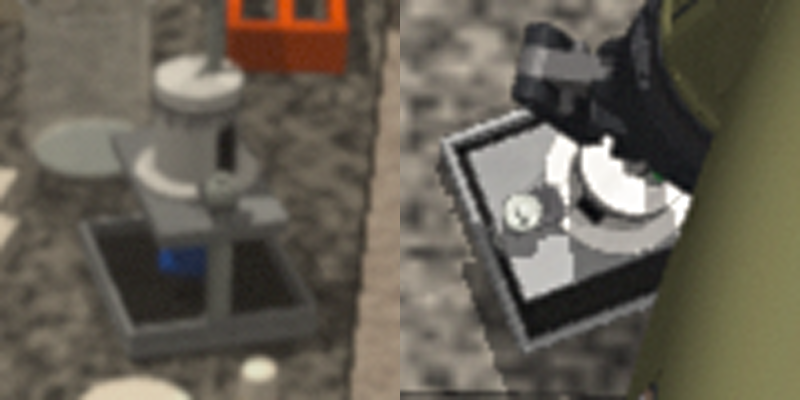

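Call:
{"method": "apply_moves", "body": {
  "translation": [
    [0, 0, 0],
    [0, 0, 0],
    [0, 0, 0]
  ],
  "rot": [
    [0, 0, 0],
    [0, 0, 0],
    [0, 0, 0]
  ],
  "jaw": [1, 1, 1]
}}

```text
time_s: 17.65
tcp_pos: [0.4179, -0.1045, 0.1648]
ee_rot: [[0.975, 0.001, 0.222], [-0.222, 0.003, 0.975], [0.001, -1.0, 0.003]]
force: [0.5, -0.3, -0.4]
grip_width: 0.0186
```

```bash
python3 look.py 15
python3 - <<'E'
from ov import *
s=cv2.imread("pics/s15.png");x0,y0=320,220
a=cv2.resize(s[y0:y0+50,x0:x0+60],(720,600),interpolation=cv2.INTER_CUBIC)
th=np.linspace(0,2*np.pi,40)
for z,col in((.010,(0,255,255)),(.044,(0,0,255))):
    p=proj("side",np.c_[C[0]+.014*np.cos(th),C[1]+.014*np.sin(th),0*th+z])
    cv2.polylines(a,[((p-[x0,y0]+.5)*12).round().astype(np.int32)],True,col,1)
cv2.imwrite("pics/d15.png",a)
print([ (d["score"],(np.array(d["position"])*[640,480]).round(1)) for d in ctrl.pinpoint("side","sleeve_mid")],proj("side",[*C[:2],.027]))
E
```

```text
t 17.75 tcp [ 0.4179 -0.1046  0.1649] F [ 0.1 -0.7 -1. ] w 0.0188 q [-14.   8. -27.  55.   0.  -1.]
 tool-frame shift(now) [ 0.0027 -0.0551  0.0003]  (target frame) [ 0.0026 -0.0551  0.0001]  rotvec deg [-0.159  -0.0086  0.0442]
[(0.69, array([348.9, 252.4])), (0.39, array([351.3, 240.7]))] [[348.9831 241.7397]]
```

View pics/d15.png

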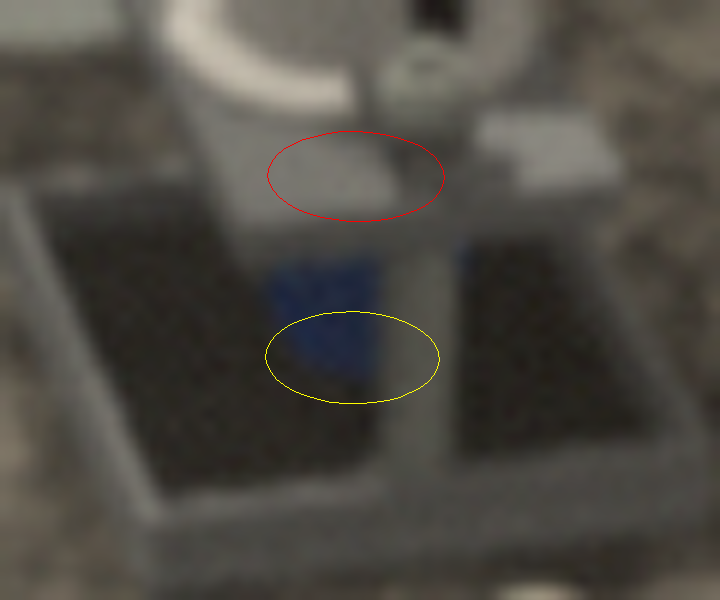

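Sleeve dropped into the tray (blue visible at side px ~(346,247), force back to 0). Drawing the rod out.

Call:
{"method": "apply_moves", "body": {
  "translation": [
    [0, -0.004, 0],
    [0, -0.008, 0],
    [0, -0.01, 0],
    [0, -0.012, 0],
    [0, -0.012, 0]
  ],
  "rot": [
    [0, 0, 0],
    [0, 0, 0],
    [0, 0, 0],
    [0, 0, 0],
    [0, 0, 0]
  ],
  "jaw": [1, 1, 1, 1, 1]
}}

```text
time_s: 18.22
tcp_pos: [0.4176, -0.1048, 0.2121]
ee_rot: [[0.975, 0.001, 0.222], [-0.222, 0.002, 0.975], [0.001, -1.0, 0.003]]
force: [0.6, 0.1, -1.1]
grip_width: 0.0186
```

Call:
{"method": "apply_moves", "body": {
  "translation": [
    [0, -0.012, 0],
    [0, -0.014, 0],
    [0, -0.014, 0],
    [0, -0.014, 0],
    [0, 0, 0]
  ],
  "rot": [
    [0, 0, 0],
    [0, 0, 0],
    [0, 0, 0],
    [0, 0, 0],
    [0, 0, 0]
  ],
  "jaw": [1, 1, 1, 1, 1]
}}

```text
time_s: 18.63
tcp_pos: [0.4191, -0.1052, 0.2681]
ee_rot: [[0.975, 0.006, 0.222], [-0.222, 0.001, 0.975], [0.006, -1.0, 0.002]]
force: [0.2, -0.0, -0.6]
grip_width: 0.0186
```

Run:
```python
from plan import *
s=ctrl.read_camera("side")[:,:,::-1];t=ctrl.read_camera("top")[:,:,::-1]
cv2.imwrite("pics/s16.png",s);cv2.imwrite("pics/t16.png",t)
T0=np.array([.4676,.2575,.0847])  # TCP at the grasp
delta(T0,Rg)
a=cv2.resize(s[120:270,290:410],(480,600),interpolation=cv2.INTER_CUBIC)
b=cv2.resize(s[320:400,230:310],(320,320),interpolation=cv2.INTER_CUBIC);c=cv2.resize(t[190:260,150:220],(320,280),interpolation=cv2.INTER_CUBIC)
cv2.imwrite("pics/c16.png",np.hstack([a,np.vstack([b,c])]))
```

```text
t 18.73 tcp [ 0.4179 -0.105   0.2655] F [ 0.4 -0.5 -1. ] w 0.0185 q [-14.   5. -15.  70.   0.  -1.]
 tool-frame shift(now) [-0.0323  0.1817  0.364 ]  (target frame) [-0.1224  0.1369  0.3644]  rotvec deg [ -0.1222  -0.0578 -31.7153]
```

View pics/c16.png

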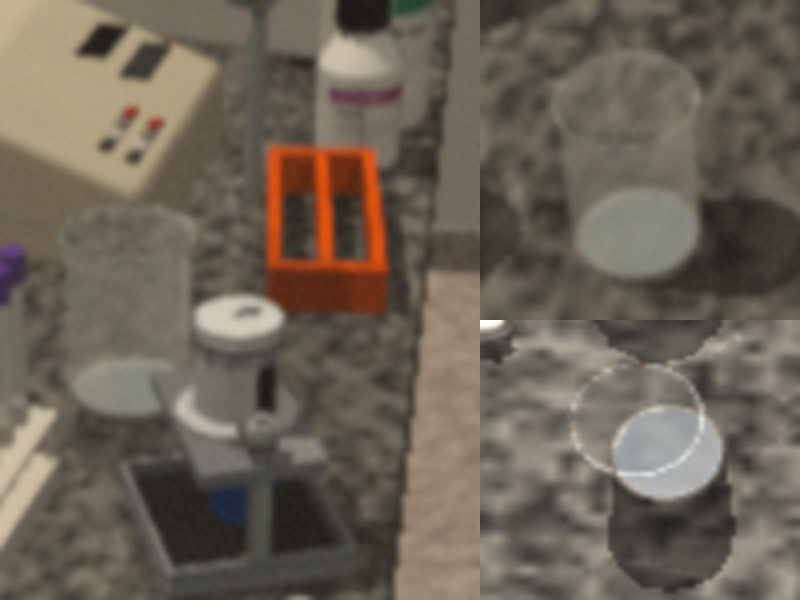

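Run:
```python
from plan import *
def circ(img,n,z,R,x0,y0,rng=.008):
    g=cv2.GaussianBlur(cv2.cvtColor(img,cv2.COLOR_BGR2GRAY).astype(np.float32),(0,0),.7)
    a=np.linspace(0,2*np.pi,72,endpoint=False);best=None
    for dx in np.arange(-rng,rng+1e-9,.0005):
        for dy in np.arange(-rng,rng+1e-9,.0005):
            X=np.c_[x0+dx+R*np.cos(a),y0+dy+R*np.sin(a),np.full(72,z)];p=proj(n,X).astype(np.float32)
            v=cv2.remap(g,p[:,:1],p[:,1:],cv2.INTER_LINEAR).mean()
            if best is None or v>best[0]:best=(round(float(v),1),round(x0+dx,4),round(y0+dy,4))
    return best
for k in("top0","t16"):
    im=cv2.imread(f"pics/{k}.png");print(k,"rim",circ(im,"top",.067,.0245,.5,.255))
for k in("top","t16"):
    pass
o=ctrl.get_obs();R=o["ee_rot"]
delta(np.array([.397,.274,.215]),Rv)
ctrl.read_camera("side")
for c in("side",):
    for d_ in ctrl.pinpoint(c,"beaker"): print(c,d_["score"],(np.array(d_["position"])*[640,480]).round(1))
print("rod",[ (d_["score"],(np.array(d_["position"])*[640,480]).round(1)) for d_ in ctrl.pinpoint("side","drift_rod")])
```

```text
top0 rim (141.3, np.float64(0.4965), np.float64(0.2545))
t16 rim (151.7, np.float64(0.4965), np.float64(0.2535))
t 18.73 tcp [ 0.4179 -0.105   0.2655] F [ 0.4 -0.5 -1. ] w 0.0185 q [-14.   5. -15.  70.   0.  -1.]
 tool-frame shift(now) [-0.1046  0.0512  0.3648]  (target frame) [-0.1044  0.0505  0.3649]  rotvec deg [-0.1432 -0.0146  0.1239]
side 0.97 [319.7 216.4]
side 0.96 [270.4 379. ]
rod [(0.57, array([356.6, 173.5]))]
```

Call:
{"method": "apply_moves", "body": {
  "translation": [
    [-0.0087, 0.0042, 0.0304],
    [-0.0087, 0.0042, 0.0304],
    [-0.0087, 0.0042, 0.0304],
    [-0.0087, 0.0042, 0.0304],
    [-0.0087, 0.0042, 0.0304]
  ],
  "rot": [
    [0, 0, 0],
    [0, 0, 0],
    [0, 0, 0],
    [0, 0, 0],
    [0, 0, 0]
  ],
  "jaw": [1, 1, 1, 1, 1]
}}

```text
time_s: 19.3
tcp_pos: [0.4081, 0.0541, 0.2433]
ee_rot: [[0.975, -0.0, 0.222], [-0.222, 0.002, 0.975], [-0.001, -1.0, 0.002]]
force: [0.4, 0.3, -0.2]
grip_width: 0.0183
```

Call:
{"method": "apply_moves", "body": {
  "translation": [
    [-0.0087, 0.0042, 0.0304],
    [-0.0087, 0.0042, 0.0304],
    [-0.0087, 0.0042, 0.0304],
    [-0.0087, 0.0042, 0.0304],
    [-0.0087, 0.0042, 0.0304]
  ],
  "rot": [
    [0, 0, 0],
    [0, 0, 0],
    [0, 0, 0],
    [0, 0, 0],
    [0, 0, 0]
  ],
  "jaw": [1, 1, 1, 1, 1]
}}

```text
time_s: 19.72
tcp_pos: [0.3994, 0.2121, 0.2225]
ee_rot: [[0.975, 0.0, 0.222], [-0.222, 0.001, 0.975], [-0.0, -1.0, 0.001]]
force: [0.3, 0.9, -0.5]
grip_width: 0.0186
```

Call:
{"method": "apply_moves", "body": {
  "translation": [
    [-0.0087, 0.0042, 0.0304],
    [-0.0087, 0.0042, 0.0304],
    [0, 0, 0]
  ],
  "rot": [
    [0, 0, 0],
    [0, 0, 0],
    [0, 0, 0]
  ],
  "jaw": [1, 1, 1]
}}

```text
time_s: 19.97
tcp_pos: [0.3963, 0.2785, 0.2136]
ee_rot: [[0.976, -0.0, 0.217], [-0.217, 0.004, 0.976], [-0.001, -1.0, 0.004]]
force: [0.7, 1.0, 0.0]
grip_width: 0.0188
```

Call:
{"method": "apply_moves", "body": {
  "translation": [
    [0, 0, 0],
    [0, 0, 0],
    [0, 0, 0],
    [0, 0, 0],
    [0, 0, 0]
  ],
  "rot": [
    [0, 0, -6.33],
    [0, 0, -6.33],
    [0, 0, -6.33],
    [0, 0, -6.33],
    [0, 0, -6.33]
  ],
  "jaw": [1, 1, 1, 1, 1]
}}

```text
time_s: 20.38
tcp_pos: [0.3968, 0.2732, 0.2157]
ee_rot: [[0.826, 0.517, 0.222], [-0.19, -0.115, 0.975], [0.53, -0.848, 0.003]]
force: [0.1, 0.7, -1.1]
grip_width: 0.0185
```

Run:
```python
from plan import *
s=ctrl.read_camera("side")[:,:,::-1];t=ctrl.read_camera("top")[:,:,::-1]
T0=np.array([.4676,.2575,.0847])
delta(T0,Rg)
cv2.imwrite("pics/s17.png",s);cv2.imwrite("pics/t17.png",t)
a=cv2.resize(s[270:400,220:350],(400,400),interpolation=cv2.INTER_CUBIC)
b=cv2.resize(t[170:270,120:220],(400,400),interpolation=cv2.INTER_CUBIC)
cv2.imwrite("pics/c17.png",np.hstack([a,b]))
```

```text
t 20.48 tcp [0.3926 0.2716 0.2118] F [-0.1 -0.4 -1.4] w 0.0185 q [ 53.   1. -36.  39. -29.  62.]
 tool-frame shift(now) [-0.0015  0.1483  0.0031]  (target frame) [-0.0023  0.1483  0.0028]  rotvec deg [ 0.1101  0.3653 -0.2989]
```

View pics/c17.png

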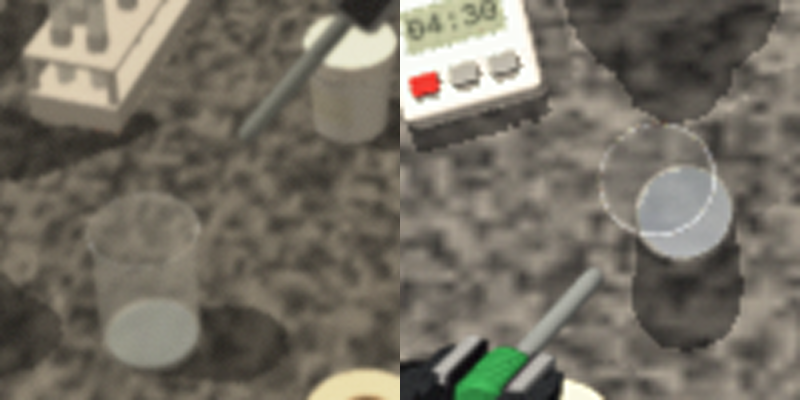

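Call:
{"method": "apply_moves", "body": {
  "translation": [
    [0.003, 0.012, 0.003],
    [0, 0.015, 0],
    [0, 0.015, 0],
    [0, 0.015, 0],
    [0, 0.008, 0]
  ],
  "rot": [
    [0, 0, 0],
    [0, 0, 0],
    [0, 0, 0],
    [0, 0, 0],
    [0, 0, 0]
  ],
  "jaw": [1, 1, 1, 1, 1]
}}

```text
time_s: 20.9
tcp_pos: [0.4342, 0.2678, 0.1603]
ee_rot: [[0.83, 0.51, 0.223], [-0.191, -0.116, 0.975], [0.524, -0.852, 0.001]]
force: [0.2, -0.7, 0.8]
grip_width: 0.0188
```

```bash
cat > look2.py <<'E'
import sys
from plan import *
k=sys.argv[1]
s=ctrl.read_camera("side")[:,:,::-1];t=ctrl.read_camera("top")[:,:,::-1]
T0=np.array([.4676,.2575,.0847])
delta(T0,Rg)
cv2.imwrite(f"pics/s{k}.png",s);cv2.imwrite(f"pics/t{k}.png",t)
a=cv2.resize(s[290:400,220:330],(400,400),interpolation=cv2.INTER_CUBIC)
b=cv2.resize(t[180:270,130:220],(400,400),interpolation=cv2.INTER_CUBIC)
cv2.imwrite(f"pics/c{k}.png",np.hstack([a,b]))
E
python3 look2.py 18
```

```text
t 21.0 tcp [0.4338 0.2675 0.1603] F [-0.  -0.3  0.3] w 0.0187 q [ 48.   6. -39.  28. -27.  57.]
 tool-frame shift(now) [-0.0096  0.0829 -0.0022]  (target frame) [-0.01    0.0828 -0.0023]  rotvec deg [ 0.0944 -0.1166 -0.2679]
```

View pics/c18.png

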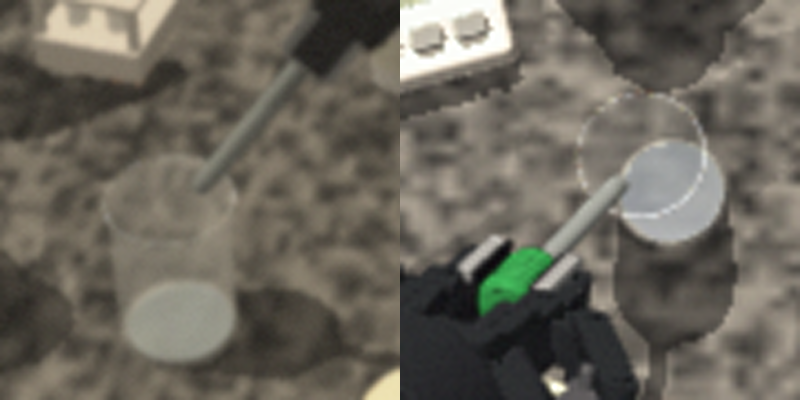

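Call:
{"method": "apply_moves", "body": {
  "translation": [
    [0, 0.012, -0.002],
    [0, 0.012, 0],
    [0, 0.012, 0],
    [0, 0.01, 0],
    [-0.003, 0.006, 0]
  ],
  "rot": [
    [0, 0, 0],
    [0, 0, 0],
    [0, 0, 0],
    [0, 0, 0],
    [0, 0, 0]
  ],
  "jaw": [1, 1, 1, 1, 1]
}}

```text
time_s: 21.42
tcp_pos: [0.4583, 0.2617, 0.1161]
ee_rot: [[0.829, 0.513, 0.223], [-0.191, -0.114, 0.975], [0.526, -0.851, 0.003]]
force: [-0.5, -0.1, -0.6]
grip_width: 0.0184
```

```bash
python3 look2.py 19
```

```text
t 21.52 tcp [0.4569 0.261  0.1151] F [ 0.6 -0.1 -0.7] w 0.0185 q [ 45.  10. -43.  19. -26.  54.]
 tool-frame shift(now) [-0.0064  0.0318 -0.0011]  (target frame) [-0.0065  0.0318 -0.0011]  rotvec deg [-0.0082 -0.07   -0.2164]
```

View pics/c19.png

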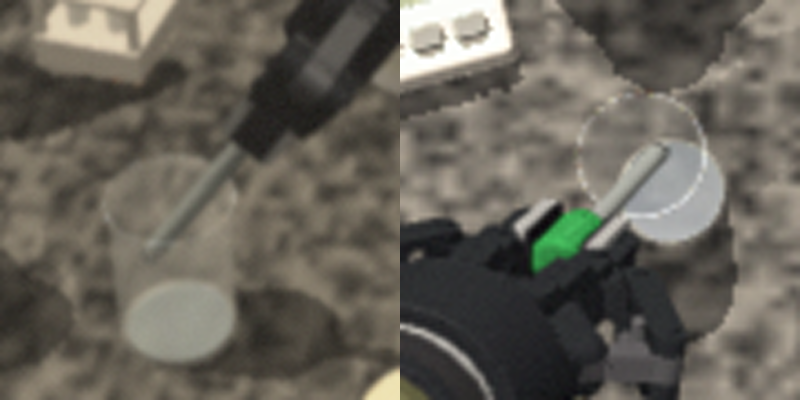

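Call:
{"method": "apply_moves", "body": {
  "translation": [
    [-0.002, 0.008, -0.001],
    [-0.002, 0.008, 0],
    [-0.001, 0.006, 0],
    [0, 0.005, 0],
    [0, 0, 0]
  ],
  "rot": [
    [0, 0, 0],
    [0, 0, 0],
    [0, 0, 0],
    [0, 0, 0],
    [0, 0, 0]
  ],
  "jaw": [1, 1, 1, 1, 1]
}}

```text
time_s: 21.93
tcp_pos: [0.4667, 0.2583, 0.0898]
ee_rot: [[0.83, 0.513, 0.222], [-0.19, -0.115, 0.975], [0.525, -0.851, 0.002]]
force: [0.5, -0.9, -0.5]
grip_width: 0.0185
```

```bash
python3 look2.py 20
```

```text
t 22.03 tcp [0.4668 0.2585 0.0904] F [-0.  -0.6 -0. ] w 0.0188 q [ 44.  13. -45.  14. -26.  53.]
 tool-frame shift(now) [-0.0021  0.0054 -0.0008]  (target frame) [-0.0021  0.0054 -0.0008]  rotvec deg [-0.0936 -0.095  -0.1278]
```

View pics/c20.png

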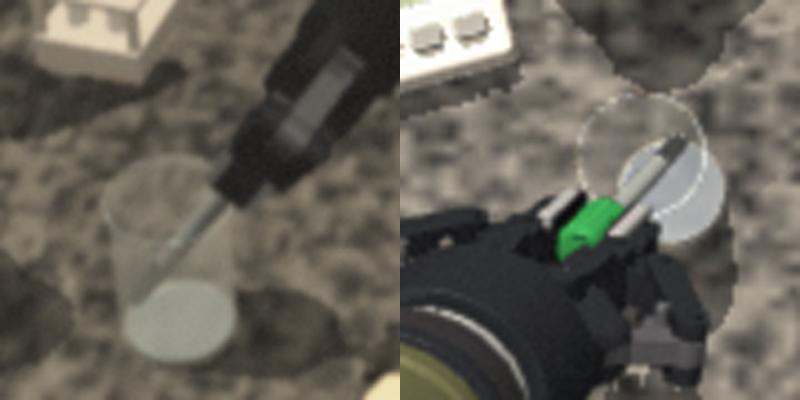

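Call:
{"method": "apply_moves", "body": {
  "translation": [
    [-0.001, 0.002, -0.0005],
    [-0.0005, 0.001, 0],
    [0, 0, 0],
    [0, 0, 0]
  ],
  "rot": [
    [0, 0, 0],
    [0, 0, 0],
    [0, 0, 0],
    [0, 0, 0]
  ],
  "jaw": [1, 1, 1, 1]
}}

```text
time_s: 22.37
tcp_pos: [0.4668, 0.2579, 0.0869]
ee_rot: [[0.829, 0.513, 0.222], [-0.19, -0.115, 0.975], [0.526, -0.851, 0.002]]
force: [-0.4, -0.9, -0.7]
grip_width: 0.0183
```

Call:
{"method": "apply_moves", "body": {
  "translation": [
    [0, 0, 0],
    [0, 0, 0],
    [0, 0, 0],
    [0, 0, 0],
    [0, 0, 0]
  ],
  "rot": [
    [0, 0, 0],
    [0, 0, 0],
    [0, 0, 0],
    [0, 0, 0],
    [0, 0, 0]
  ],
  "jaw": [0.8, 0.76, 0.73, 0.7, 0.67]
}}

```text
time_s: 22.78
tcp_pos: [0.467, 0.258, 0.087]
ee_rot: [[0.829, 0.513, 0.222], [-0.19, -0.114, 0.975], [0.526, -0.851, 0.003]]
force: [0.0, 0.5, 0.3]
grip_width: 0.0281
```

Call:
{"method": "apply_moves", "body": {
  "translation": [
    [0, 0, 0],
    [0, 0, 0],
    [0, 0, 0],
    [0, 0, 0],
    [0, 0, 0]
  ],
  "rot": [
    [0, 0, 0],
    [0, 0, 0],
    [0, 0, 0],
    [0, 0, 0],
    [0, 0, 0]
  ],
  "jaw": [0.6, 0.5, 0.4, 0.2, 0]
}}

```text
time_s: 23.2
tcp_pos: [0.4669, 0.2579, 0.0869]
ee_rot: [[0.829, 0.513, 0.222], [-0.19, -0.115, 0.975], [0.526, -0.851, 0.002]]
force: [0.7, -0.1, 0.3]
grip_width: 0.0737
```

```bash
python3 look2.py 21
```

```text
t 23.3 tcp [0.4669 0.2579 0.0869] F [-1.   0.3 -0.6] w 0.085 q [ 44.  13. -45.  13. -26.  53.]
 tool-frame shift(now) [-0.0005  0.0023 -0.0003]  (target frame) [-0.0005  0.0023 -0.0003]  rotvec deg [-0.0946 -0.0898 -0.1299]
```

View pics/c21.png

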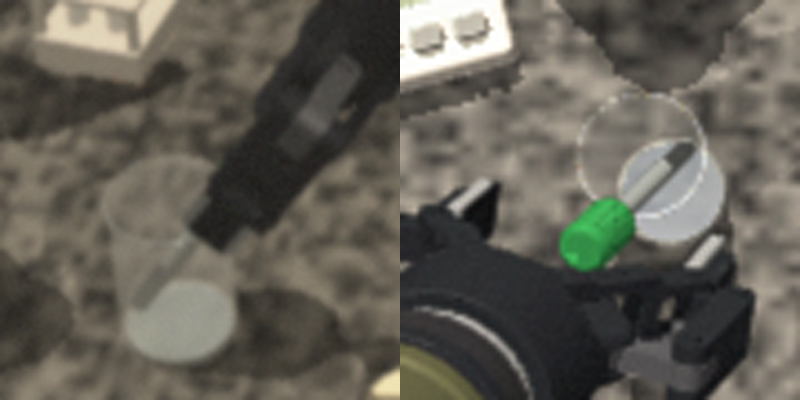

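Released, and the rod leans in the upright beaker. Backing off along the rod axis.

Call:
{"method": "apply_moves", "body": {
  "translation": [
    [0, -0.01, 0],
    [0, -0.02, 0],
    [0, -0.02, 0],
    [0, -0.025, 0],
    [0, -0.025, 0]
  ],
  "rot": [
    [0, 0, 0],
    [0, 0, 0],
    [0, 0, 0],
    [0, 0, 0],
    [0, 0, 0]
  ],
  "jaw": [0, 0, 0, 0, 0]
}}

```text
time_s: 23.72
tcp_pos: [0.4148, 0.2689, 0.1724]
ee_rot: [[0.829, 0.512, 0.222], [-0.19, -0.116, 0.975], [0.525, -0.851, 0.002]]
force: [0.5, 1.1, 0.8]
grip_width: 0.0854
```

Call:
{"method": "apply_moves", "body": {
  "translation": [
    [0, -0.02, 0],
    [0, -0.01, 0],
    [0, 0, 0],
    [0, 0, 0],
    [0, 0, 0]
  ],
  "rot": [
    [0, 0, 0],
    [0, 0, 0],
    [0, 0, 0],
    [0, 0, 0],
    [0, 0, 0]
  ],
  "jaw": [0, 0, 0, 0, 0]
}}

```text
time_s: 24.13
tcp_pos: [0.4001, 0.2724, 0.1967]
ee_rot: [[0.83, 0.512, 0.222], [-0.19, -0.115, 0.975], [0.525, -0.851, 0.002]]
force: [-0.8, -0.2, 0.1]
grip_width: 0.0854
```

```bash
python3 look2.py 22
python3 - <<'E'
import cv2,numpy as np
from h import *
s=cv2.imread("pics/s22.png");t=cv2.imread("pics/t22.png")
a=cv2.resize(s[185:400,230:400],(474,600),interpolation=cv2.INTER_CUBIC)
b=cv2.resize(t[180:310,140:430],(669,300),interpolation=cv2.INTER_CUBIC)[:, :326*1]
b=cv2.resize(t[185:255,150:220],(300,300),interpolation=cv2.INTER_CUBIC)
c=cv2.resize(t[230:305,350:425],(300,300),interpolation=cv2.INTER_CUBIC)
cv2.imwrite("pics/e22.png",np.hstack([a,np.vstack([b,c])]))
for k in("side0","s22","top0","t22"):
    pass
for c in("side","top"):
    for n in("specimen_cup","dropper_vial","beaker"):
        for d in ctrl.search_frame(c,n)[:2]:print(c,n,"%.2f"%d["score"],(np.array(d["extent"])*[640,480,640,480]).round(1))
E
```

```text
t 24.23 tcp [0.4    0.2721 0.1963] F [ 0.  -0.4 -0.4] w 0.0852 q [ 53.   2. -37.  36. -29.  62.]
 tool-frame shift(now) [0.0003 0.1313 0.0008]  (target frame) [-0.0002  0.1313  0.0007]  rotvec deg [ 0.0129 -0.059  -0.1794]
side specimen_cup 0.93 [319.6 275.5 347.3 316.2]
side dropper_vial 0.63 [352.4 274.2 371.8 303.4]
side beaker 0.86 [249.6 334.  286.1 391.9]
side beaker 0.61 [303.2 173.6 337.3 225.7]
top specimen_cup 0.61 [272.4 246.9 297.2 274.3]
top specimen_cup 0.20 [352.8 232.4 421.6 299. ]
top dropper_vial 0.71 [298.6 281.1 315.2 299. ]
top beaker 0.75 [438.  197.6 490.1 246.5]
top beaker 0.56 [169.7 201.4 206.9 235.6]
```

View pics/e22.png

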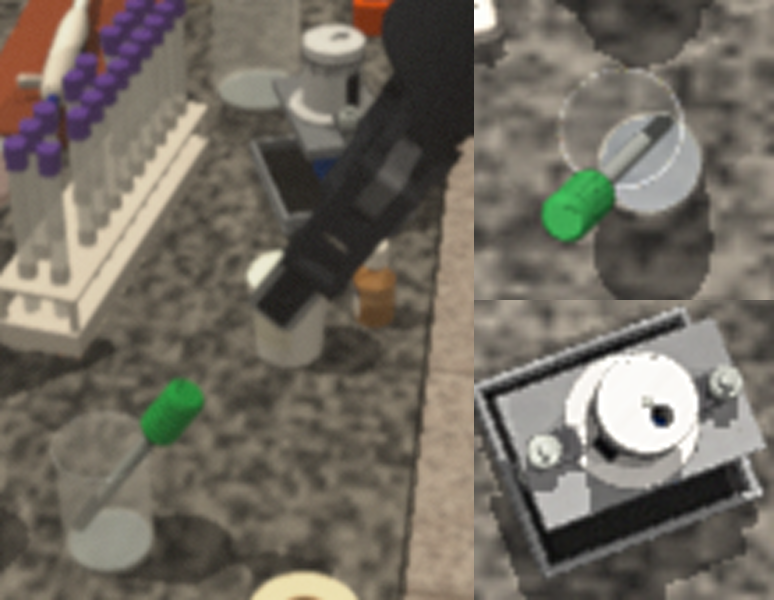

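Call:
{"method": "apply_moves", "body": {
  "translation": [
    [0, 0, 0],
    [0, 0, 0],
    [0, 0, 0],
    [0, 0, 0],
    [0, 0, 0]
  ],
  "rot": [
    [0, 0, 0],
    [0, 0, 0],
    [0, 0, 0],
    [0, 0, 0],
    [0, 0, 0]
  ],
  "jaw": [0, 0, 0, 0, 0]
}}

```text
time_s: 24.95
tcp_pos: [0.4002, 0.2728, 0.1975]
ee_rot: [[0.829, 0.513, 0.222], [-0.19, -0.115, 0.975], [0.526, -0.851, 0.002]]
force: [-0.5, -0.5, -0.3]
grip_width: 0.0853
```

Run:
```python
from h import *
a=cv2.imread("pics/s22.png").astype(int);b=ctrl.read_camera("side")[:,:,::-1].astype(int)
print("diff beaker",abs(a-b)[320:400,240:315].mean(),"tray",abs(a-b)[225:275,320:345].mean())
print(ctrl.sign_off())
```

```text
diff beaker 1.4381111111111111 tray 1.8064
the job is handed in; nothing more can be done
None
```

I finished the job and handed it in at about 25 s; sign-off reports no verdict.

**What I did:**
- Took the rod by its knob from the smaller beaker.
- Lined its tip up with the drain hole using both cameras and lowered it in, feeling no contact force on the metal.
- Pushed the sleeve down with at most about 7 N on the readings, until the force fell to zero with the tip about 49 mm below the carrier's top.
- Drew the rod out, leaned it back in the beaker tip down, let go and backed the arm off.

**Last checks:**
- **Sleeve:** blue shows in the catch tray below the plate. It is partly hidden by a post and its lower edge sits about 4 mm off where I drew a centred, standing sleeve, so it may be slightly tilted or shifted. The detector also offered two different points for its middle.
- **Rod:** it leans in the beaker at nearly its starting pose, tip at the floor and knob above the rim.
- **Beaker:** upright. Its rim had moved about 1 mm after I took the rod out; I didn't measure it again after putting the rod back, but it looks in place.
- **Bystanders:** the specimen cup and dropper vial are within a few pixels of where they started.
- **At rest:** nothing moved between the last two pictures, and the gripper is clear of everything.

**Went wrong on the way:** joint 6 ran into its range limit during the first approach, above the bench and touching nothing. I switched to the half-turned grasp instead.

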